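Hang the wash rack on its two hooks and put its spacer plate on the pile

TASK

Take the wide steel wash rack off the stack and hang its top bar on the two hooks of the hook stand, making sure that both ends are down in their hooks before you let go. Then take the spacer plate it was standing on and lay it flat and squarely on top of the pile of the same plates. Leave the other things on the bench where they are.

Things in the scene. Friction and masses are not known exactly. Their poses are not given: they have to be found in the camera images.
- rack_grip (a point): Centre of the black grip (14 mm across x, 60 along y, 16 high) on the top bar of the loose steel wash rack, 0.35 kg, which stands on the stacked spacer plate. Round bar, 10 mm thick, along y, 110 mm above the underside of a 70 (x) by 136 (y) by 24 mm tray; z up. Flat straps join them (outer faces at y = -72, +72); 20 mm balls end the bar at y = -128, +128. Same both ways round.
- rack_end_a (a point): Point on the axis of the rack's bar, 98 mm from the grip's centre towards +y of the rack, between strap and ball: one of the two places that go into a hook.
- rack_end_b (a point): The same at the other end, 98 mm towards -y of the rack.
- seat_mid (a point): On the fixed hook stand, 200 mm above the bench, mid-way between the hooks: where the grip's centre is when the rack hangs. y: from right hook to left; x: towards the posts; z up. Two aluminium posts, 18 mm square, 225 mm high, stand 90 mm off at +x; the hooks, of 8 mm rod, reach from them to -x. Between the posts is only a cross rail 110 to 130 mm above the bench and a base plate.
- seat_left (a point): Where the bar's axis is when fully down in the left hook, 98 mm from seat_mid along +y. Each hook is a V open upward with a 12 mm flat bottom. The centre line of its rod ends at the tip 23 mm to the -x side and 19 mm above this point; its back is 23 mm to the +x side and 13 mm above. The bar is let down into it from above.
- seat_right (a point): The same for the right hook, 98 mm from seat_mid along -y.
- spacer_c (a point): Centre (half-way up) of the spacer plate on the stack: loose white plastic plate, 50 mm (x) by 160 (y) by 12 thick, 0.12 kg, z up. It lies on a fixed rib 26 mm wide (x), 140 long, its top 50 mm above the bench, so its long edges overhang by 12 mm. The rib's base plate is 120 by 190 mm, 8 thick. At the start the rack stands on it.
- pile_top_c (a point): Centre (half-way up) of the top plate of the spacer pile: two loose plates like the other, one on the other, flat on the bench; this point is 18 mm above the bench. Axes: x across its 50 mm, y along its 160 mm, z up.
- bowl: Bystander: small steel bowl, 110 mm across, 40 mm high; origin under its centre.
- jar: Bystander: grey jar with black cap, 48 mm across, 60 mm high; origin under its centre.
- wrench: Bystander: wrench lying flat, 120 mm long; origin under its middle.
- parts_dish: Bystander: open aluminium dish 80 by 110 mm, 25 mm high; origin under its centre.
- collar: Bystander: steel ring 50 mm across, 18 mm high; origin under its centre.
Not all that is in view belongs to the job. Leave any blue or orange look-alike of the part that bears pile_top_c alone.

How it is judged:
By the outcome, as a careful person would: the job done as asked, in the order asked, and still so for the second after the job is handed in, with the robot touching nothing.
It also fails if it takes over 64 s, if anything falls off the work surface, if the arm or the gripper's body presses on something with over 40 N, if the wrist force passes 120 N, or if a joint passes its speed limit or range.

ROBOT

A 6-joint arm with a two-finger parallel gripper is mounted at the origin on the work surface. World frame = base frame: x ahead of the robot, y to its left, z up, the work surface at z = 0. Lengths are in mm, angles in rad, forces in N, time in s.
With the tool pointing down it reaches from about 325 to 775 mm from the base axis. Payload 9.3 kg.
Tool frame: the origin (TCP) lies midway between the tips of the shut fingers; the grasp point (between the pads) lies 19 mm behind it (bot.grip_point_offset is the distance from the TCP to the grasp point, in mm); x points along the fingers, y is the direction in which the jaws open and shut, and the axes are right-handed (so a half turn about x gives the same grasp; the last joint's range is limited). The gripper opens to 85 mm and grips with 20 to 120 N. Pads are 22 mm wide; open, the fingers measure 114 mm over their backs; the gripper's body (76 mm by 85 mm) begins 54 mm behind the grasp point. The pads swing forward as they close: fully open they stand 13 mm farther back than shut.
Start: joints at [1.109, 0.259, 0.021, 1.334, 0, 1.418], TCP at [167.155, 523.981, 231.279] pointing down, gripper open.
Joint ranges: [-3.04, 3.04], [-0.91, 1.82], [-1.04, 1.36], [-1.92, 1.95], [-1.52, 1.45], [-3.14, 3.14]. Speed limits (rad/s): [2.22, 2.22, 2.79, 3.14, 3.14, 3.14].

INTERFACE

Orientations are given as a unit quaternion [x, y, z, w].
In Python, from workcell import bot gives the robot as it stands.
- The arm moves only by the tool apply_moves, never from a script. Its argument "commands" is a list of rows, each a list of 3 entries, a list of its own where there are three numbers: the shift along the tool's x, y, z in cm, then the turn, a rotation vector about the tool's x, y, z in rad, then the gripper's target within -1 to 1 (fully open at 1, half-way at 0, shut at -1). A call has exactly 10 rows; each row shifts and turns the commanded pose from where the row before left it, along the tool's axes as they then stand; what a row does not reach is not made up. A row lasts 1/10 s, in which the tool goes at most 50 mm and 8.59 degrees, less where a joint would pass 70% of its speed; a pose out of reach is approached as far as the arm can. A call is refused whole if a number of a shift passes 5 or a number of a turn 0.15, either way. A call with a gripper value outside its range is refused whole. The fingers move at their own pace and stop on an object; the grip force is fixed at half the most. Time passes only in rows, so rows that do not move let the fingers close, or fill a call up. It gives the time, the measured TCP pose, the force and the opening at its end, in the units of the state.
- bot.get_obs(): the state, without advancing time (a new reading comes with each control period).
- bot.get_image(name): name is "scene" or "top" or "wrist"; returns the picture (420x560x3 uint8, blue, green, red); there is no depth.
- bot.camera_info(name): a dict with "fx", "fy", "cx", "cy" (pixels), "pose" (4x4, takes a point from camera to world coordinates); the wrist camera has in their place "T_tool_cam" (4x4, takes a point from camera to tool coordinates, whose origin is the TCP and whose axes are the tool frame's). Camera axes: x right, y down, z forward; pixel columns grow to the right and rows downward; lengths in mm; the calibration is good to about 2 mm. A picture is of the moment at which its call begins: read the wrist's pose just before it. camera_info takes no time and is no camera call.
- bot.hand_in(): hands the job in, once; it reports no verdict.
The state is a dict: "t": time; "qpos": joint angles; "joint_velocities": joint speeds; "effort": joint torques, N m; "tool_pos": TCP position; "tool_rot": TCP orientation; "force": force on the tool from outside, world axes, zero at the start; "ft_torque": the same for the moment, N m; "width": finger opening in mm.
Only numpy, scipy, OpenCV 4.12 (cv2) and the standard library are available. Lean on these libraries where they do the work, as an engineer would, in place of code of your own. Each camera call takes 0.05 s, during which the arm holds its last target.

## Working session

There is one attempt and no reset: what is moved stays moved. The work goes in short steps, Python scripts to look and compute and a tool call to move; the robot and the scene stay as the last step left them, time stands still between calls to the robot, and variables do not carry over. Pictures are saved under pics/ and viewed, and the job is handed in when it is done.

Besides the shell and the picture viewer there is one more tool, called after "Call:" as name(argument=value, ...) on one line, values as JSON. apply_moves: Moves the arm, as the interface text tells. Its arguments: {"type":"object","properties":{"commands":{"type":"array"}},"required":["commands"]}

```bash
ls; mkdir -p pics
python3 - <<'E'
from workcell import bot
import cv2,numpy as np
np.set_printoptions(precision=4,suppress=True)
print(bot.get_obs()); print(bot.grip_point_offset)
for n in ["scene","top","wrist"]:
    print(n,bot.camera_info(n))
    cv2.imwrite(f"pics/{n}0.png",bot.get_image(n))
E
```

```text
pics
{'t': 0.0, 'qpos': array([1.1094, 0.2592, 0.0207, 1.3337, 0.    , 1.4182]), 'joint_velocities': array([-0.0002,  0.0009,  0.0006,  0.0001,  0.0007, -0.0018]), 'effort': array([ -0.0021, -55.5641,  34.4531,   0.0137,  -0.0002,  -0.    ]), 'tool_pos': array([167.0323, 523.7245, 230.6515]), 'tool_rot': array([ 0.1083,  0.6988, -0.1092,  0.6985]), 'force': array([ 0.0903, -0.6574, -0.0777]), 'ft_torque': array([-0.0152, -0.0105,  0.0302]), 'width': 85.60714176318388}
18.700000000000003
scene {'fx': 427.9037800511633, 'fy': 427.9037800511633, 'cx': 280.9069321655375, 'cy': 206.43805447566587, 'pose': array([[  -0.752 ,    0.5405,   -0.3772, 1003.3942],
       [   0.6591,    0.6119,   -0.4372,  518.4523],
       [  -0.0055,   -0.5774,   -0.8165, 1179.7036],
       [   0.    ,    0.    ,    0.    ,    1.    ]])}
top {'fx': 463.540908344478, 'fy': 463.540908344478, 'cx': 284.457045073042, 'cy': 208.3897017416301, 'pose': array([[   0.0223,   -0.9892,    0.1446,  306.897 ],
       [  -0.9997,   -0.0234,   -0.0055,  -39.2476],
       [   0.0089,   -0.1444,   -0.9895, 1474.4352],
       [   0.    ,    0.    ,    0.    ,    1.    ]])}
wrist {'fx': 367.45087392342316, 'fy': 367.45087392342316, 'cx': 278.324632437994, 'cy': 207.08487050286948, 'T_tool_cam': array([[   0.0002,   -0.3013,    0.9535, -142.1772],
       [   1.    ,    0.0001,   -0.0002,   -0.2266],
       [  -0.    ,    0.9535,    0.3013,  -77.583 ],
       [   0.    ,    0.    ,    0.    ,    1.    ]])}
```

View pics/scene0.png

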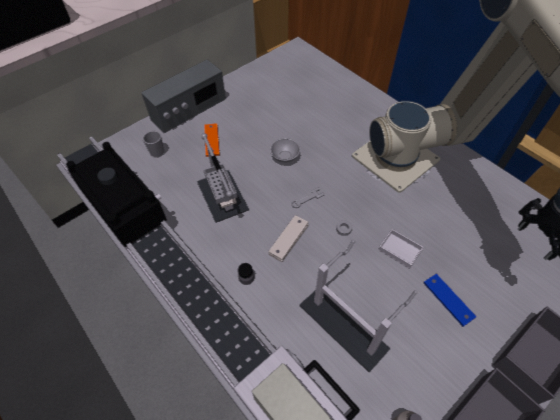

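View pics/top0.png

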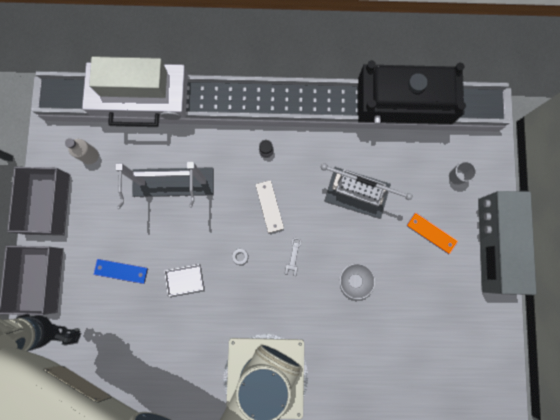

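View pics/wrist0.png

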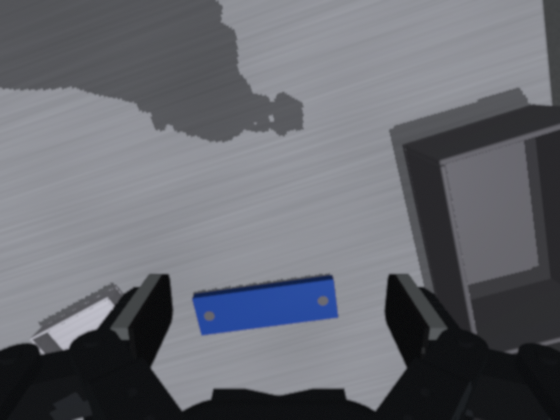

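```bash
cat > h.py <<'E'
import numpy as np, cv2
from scipy.spatial.transform import Rotation as R
from scipy.optimize import least_squares
from workcell import bot
np.set_printoptions(precision=2,suppress=True)
def campose(n,obs=None):
    i=bot.camera_info(n)
    K=np.array([[i['fx'],0,i['cx']],[0,i['fy'],i['cy']],[0,0,1]])
    if 'pose' in i: return K,np.array(i['pose'])
    T=np.eye(4);T[:3,:3]=R.from_quat(obs['tool_rot']).as_matrix();T[:3,3]=obs['tool_pos']
    return K,T@np.array(i['T_tool_cam'])
def proj(C,P):
    K,T=C; P=np.atleast_2d(P); c=(P-T[:3,3])@T[:3,:3]; u=c@K.T; return u[:,:2]/u[:,2:]
def ray(C,p):
    K,T=C; d=T[:3,:3]@np.linalg.inv(K)@np.array([p[0],p[1],1.]); return T[:3,3],d/np.linalg.norm(d)
def onz(C,p,z):
    o,d=ray(C,p); return o+d*(z-o[2])/d[2]
def tri(obs):
    A=np.zeros((3,3));b=np.zeros(3)
    for C,p in obs:
        o,d=ray(C,p);M=np.eye(3)-np.outer(d,d);A+=M;b+=M@o
    X=np.linalg.solve(A,b); return X,[np.linalg.norm(proj(C,X)[0]-np.array(p)) for C,p in obs]
def crop(img,x0,y0,x1,y1,s,fn):
    c=cv2.resize(img[y0:y1,x0:x1],None,fx=s,fy=s,interpolation=cv2.INTER_CUBIC)
    for x in range((x0+9)//10*10,x1,10):
        cv2.line(c,((x-x0)*s,0),((x-x0)*s,5),(0,255,255),1)
        if x%20==0: cv2.putText(c,str(x),((x-x0)*s,14),0,.35,(0,255,255),1)
    for y in range((y0+9)//10*10,y1,10):
        cv2.line(c,(0,(y-y0)*s),(5,(y-y0)*s),(0,255,255),1)
        if y%20==0: cv2.putText(c,str(y),(6,(y-y0)*s+4),0,.35,(0,255,255),1)
    cv2.imwrite('pics/'+fn,c)
E
python3 - <<'E'
import cv2
from h import *
t=cv2.imread('pics/top0.png');s=cv2.imread('pics/scene0.png')
a=[(t,310,150,420,225),(t,105,155,225,235),(s,190,115,260,220),(s,290,230,430,370)]
crop(*a[0],7,'c1.png');crop(*a[1],6,'c2.png');crop(s,190,115,260,220,5,'c3.png');crop(s,290,230,430,370,4,'c4.png')
E
```

```text
(no output)
```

View pics/c1.png

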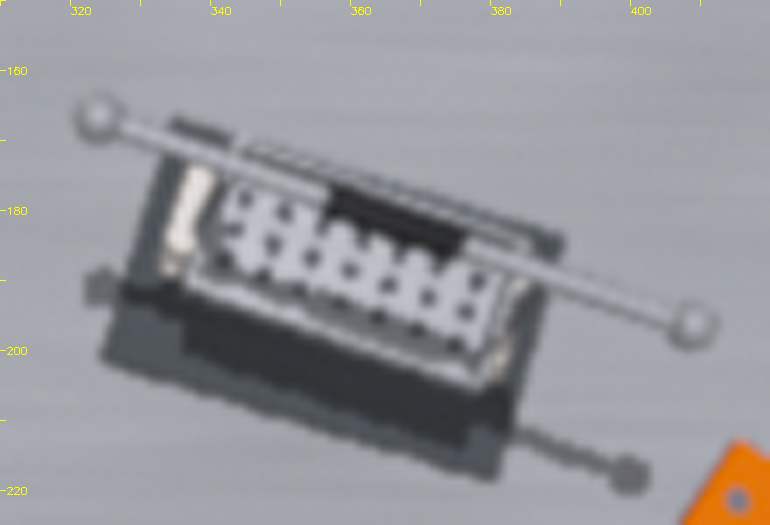

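View pics/c2.png

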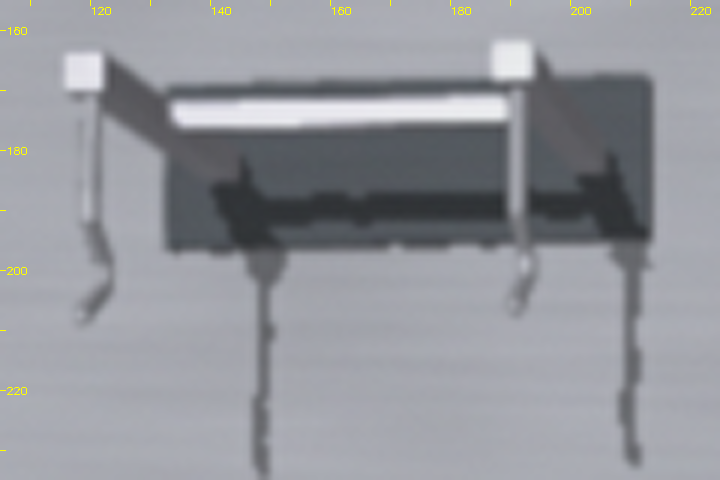

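View pics/c3.png

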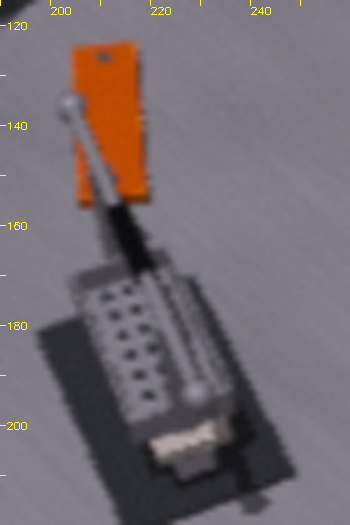

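View pics/c4.png

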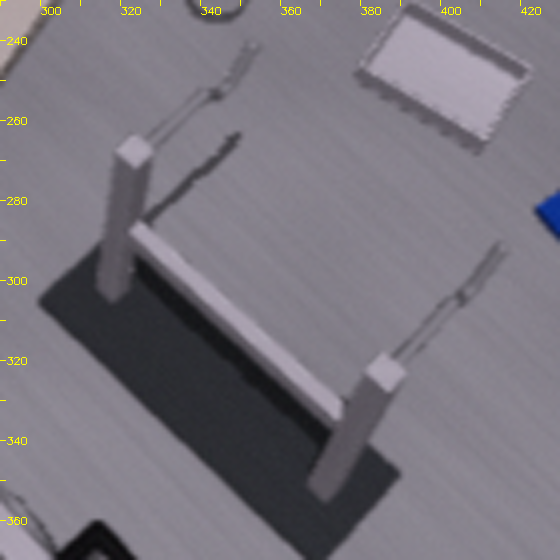

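Run:
```python
from h import *
T=campose('top');S=campose('scene')
def ts(n,a,b):
    X,e=tri([(T,np.array(a)-.4),(S,np.array(b)-.4)]);print(n,X,np.array(e));return X
a=ts('ball L',(324.2,166.7),(202,136));b=ts('ball R',(409,196.2),(227,193));
print('ls',ts('alt L',(324.2,166.7),(227,193)),ts('alt R',(409,196.2),(202,136)))
l=ts('postL',(118.3,167),(382.5,323));r=ts('postR',(190,165),(320.2,267.5))
print(np.linalg.norm(l-r))
ts('tipR', (118.5,207.5),(413,242)); ts('tipL',(190.5,206),(350,241.5))
print(onz(T,(118.3,167),225),onz(T,(190,165),225))
for p in [(118,167),(190,165)]: print(onz(T,np.array(p)-.4,225))
g=cv2.imread('pics/top0.png');crop(g,245,170,300,245,7,'c5.png')
g=cv2.imread('pics/scene0.png');crop(g,260,205,320,265,8,'c6.png')
```

```text
ball L [ 610.43 -169.82  384.4 ] [20.53 19.63]
ball R [ 550.63 -419.37 -105.13] [20.09 17.88]
alt L [ 624.23 -159.46  175.48] [1.3  1.27]
alt R [ 544.03 -402.47  173.03] [1.11 0.97]
ls [ 624.23 -159.46  175.48] [ 544.03 -402.47  173.03]
postL [598.62 410.07 223.05] [2.27 2.74]
postR [608.42 213.91 225.31] [1.86 2.07]
196.4195165021654
tipR [466.63 350.19 363.74] [3.01 3.31]
tipL [494.93 208.36 217.95] [1.72 1.81]
[593.72 413.34 225.  ] [604.17 216.79 225.  ]
[594.8  415.34 225.  ]
[605.27 217.95 225.  ]
```

View pics/c5.png

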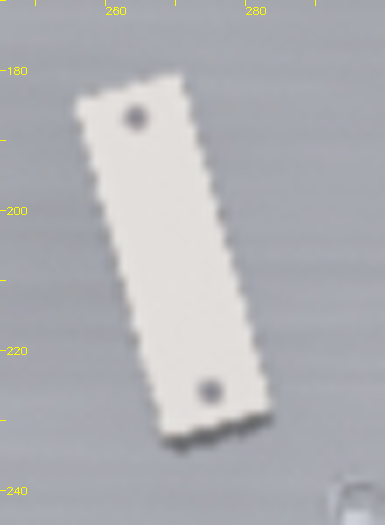

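View pics/c6.png

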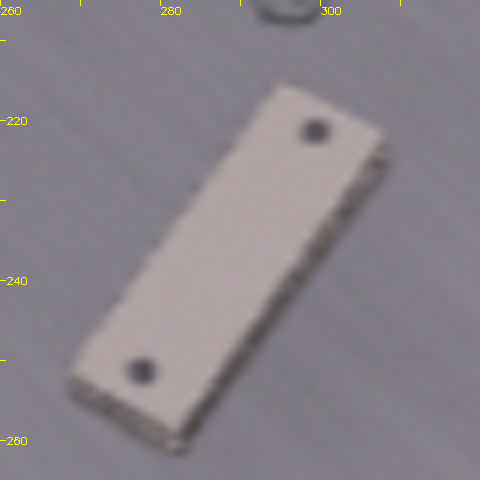

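```bash
cat >> h.py <<'E'
def tgt(p,jyaw):
    """tool down, tool y along (cos jyaw, sin jyaw); p=TCP"""
    x=np.array([0,0,-1.]);y=np.array([np.cos(jyaw),np.sin(jyaw),0]);z=np.cross(x,y)
    return np.array(p,float),R.from_matrix(np.stack([x,y,z],1))
def cur():
    o=bot.get_obs();return o['tool_pos'],R.from_quat(o['tool_rot'])
def plan(start,goal,n):
    (p0,r0),(p1,r1)=start,goal
    rv=(r0.inv()*r1).as_rotvec(); s=rv/n; p=p0.copy();r=r0;rows=[]
    print('total rot',rv,'dpos',p1-p0)
    for i in range(n):
        d=r.inv().apply((p1-p)/(n-i))
        rows.append([list(np.round(d/10,2)),list(np.round(s,3))])
        p=p+r.apply(np.round(d/10,2)*10);r=r*R.from_rotvec(np.round(s,3))
    for q in rows: print([[float(v) for v in q[0]],[float(v) for v in q[1]]])
    print('end',p,(r.inv()*r1).as_rotvec())
def sim(start,rows):
    p,r=start
    for q in rows: p=p+r.apply(np.array(q[0])*10); r=r*R.from_rotvec(q[1])
    return p,r
E
python3 - <<'E'
from h import *
p,r=cur();print(p,r.as_matrix(),bot.get_obs()['t'])
# pile
T=campose('top');S=campose('scene')
for a,b in [((263,187),(298.5,221.3)),((273.7,226),(277,251.3))]:
  for c in (a,):
    print('pile', onz(T,np.array(a)-.4,24),onz(S,np.array(a)*0+np.array(b)-.4,24),tri([(T,np.array(a)-.4),(S,np.array(b)-.4)]), tri([(T,np.array(a)-.4),(S,np.array([575.5,472.6])-b-.4)]))
j=np.arctan2(-.313,.949)
plan((p,r),tgt([575,-240,300],j),20)
plan((p,r),tgt([575,-240,300],j+np.pi),20)
E
```

```text
[167.07 523.81 230.82] [[-0.    0.3   0.95]
 [-0.    0.95 -0.3 ]
 [-1.   -0.   -0.  ]] 0.15
pile [587.27  23.75  24.  ] [465.57 -20.59  24.  ] (array([546.16,  32.69, 173.06]), [np.float64(6.8903931326539345), np.float64(6.974773417518123)]) (array([588.99,  21.06,  26.99]), [np.float64(1.0785317044961296), np.float64(1.1150765058378043)])
pile [463.34 -13.51  24.  ] [590.04  17.04  24.  ] (array([ 505.37,  -34.08, -150.51]), [np.float64(9.378964808237557), np.float64(9.340866691256831)]) (array([465.17, -16.18,  27.68]), [np.float64(1.0900175130602776), np.float64(1.0625718889617648)])
total rot [1.58 0.   0.  ] dpos [ 407.93 -763.81   69.18]
[[-0.34, -3.02, 3.1], [0.079, 0.0, 0.0]]
[[-0.34, -2.76, 3.33], [0.079, 0.0, 0.0]]
[[-0.34, -2.49, 3.54], [0.079, 0.0, 0.0]]
[[-0.34, -2.21, 3.73], [0.079, 0.0, 0.0]]
[[-0.34, -1.9, 3.89], [0.079, 0.0, 0.0]]
[[-0.34, -1.59, 4.03], [0.079, 0.0, 0.0]]
[[-0.34, -1.27, 4.14], [0.079, 0.0, 0.0]]
[[-0.35, -0.94, 4.23], [0.079, 0.0, 0.0]]
[[-0.34, -0.6, 4.29], [0.079, 0.0, 0.0]]
[[-0.35, -0.26, 4.32], [0.079, 0.0, 0.0]]
[[-0.34, 0.08, 4.33], [0.079, 0
[... 710 characters left out ...]
.97, 1.72], [-0.078, -0.0, 0.0]]
[[-0.34, -4.09, 1.41], [-0.078, -0.0, 0.0]]
[[-0.35, -4.19, 1.08], [-0.078, -0.0, 0.0]]
[[-0.34, -4.26, 0.76], [-0.078, -0.0, 0.0]]
[[-0.35, -4.31, 0.42], [-0.078, -0.0, 0.0]]
[[-0.34, -4.33, 0.08], [-0.078, -0.0, 0.0]]
[[-0.35, -4.32, -0.25], [-0.078, -0.0, 0.0]]
[[-0.34, -4.29, -0.59], [-0.078, -0.0, 0.0]]
[[-0.35, -4.23, -0.92], [-0.078, -0.0, 0.0]]
[[-0.34, -4.15, -1.25], [-0.078, -0.0, 0.0]]
[[-0.35, -4.04, -1.57], [-0.078, -0.0, 0.0]]
[[-0.34, -3.9, -1.88], [-0.078, -0.0, 0.0]]
[[-0.35, -3.74, -2.18], [-0.078, -0.0, 0.0]]
[[-0.34, -3.56, -2.46], [-0.078, -0.0, 0.0]]
[[-0.35, -3.36, -2.74], [-0.078, -0.0, 0.0]]
end [ 574.99 -240.03  300.03] [-0. -0. -0.]
```

Run:
```python
from h import *
j=np.arctan2(-.313,.949)
plan(cur(),tgt([575,-250,310],j+np.pi),20)
```

```text
total rot [-1.56 -0.    0.  ] dpos [ 407.93 -773.81   79.18]
[[-0.39, -3.07, 3.12], [-0.078, -0.0, 0.0]]
[[-0.39, -3.3, 2.87], [-0.078, -0.0, 0.0]]
[[-0.39, -3.51, 2.6], [-0.078, -0.0, 0.0]]
[[-0.39, -3.71, 2.32], [-0.078, -0.0, 0.0]]
[[-0.39, -3.88, 2.03], [-0.078, -0.0, 0.0]]
[[-0.39, -4.02, 1.72], [-0.078, -0.0, 0.0]]
[[-0.39, -4.14, 1.4], [-0.078, -0.0, 0.0]]
[[-0.4, -4.24, 1.07], [-0.078, -0.0, 0.0]]
[[-0.39, -4.31, 0.74], [-0.078, -0.0, 0.0]]
[[-0.4, -4.36, 0.4], [-0.078, -0.0, 0.0]]
[[-0.39, -4.37, 0.06], [-0.078, -0.0, 0.0]]
[[-0.4, -4.37, -0.28], [-0.078, -0.0, 0.0]]
[[-0.39, -4.33, -0.62], [-0.078, -0.0, 0.0]]
[[-0.4, -4.27, -0.95], [-0.078, -0.0, 0.0]]
[[-0.39, -4.18, -1.28], [-0.078, -0.0, 0.0]]
[[-0.4, -4.07, -1.61], [-0.078, -0.0, 0.0]]
[[-0.39, -3.93, -1.92], [-0.078, -0.0, 0.0]]
[[-0.4, -3.77, -2.22], [-0.078, -0.0, 0.0]]
[[-0.39, -3.58, -2.5], [-0.078, -0.0, 0.0]]
[[-0.4, -3.38, -2.78], [-0.078, -0.0, 0.0]]
end [ 574.99 -249.99  310.03] [-0. -0. -0.]
```

Call:
apply_moves(commands=[[[-0.4, -3.1, 3.1], [-0.078, 0, 0], 1], [[-0.4, -3.3, 2.9], [-0.078, 0, 0], 1], [[-0.4, -3.5, 2.6], [-0.078, 0, 0], 1], [[-0.4, -3.7, 2.3], [-0.078, 0, 0], 1], [[-0.4, -3.9, 2.0], [-0.078, 0, 0], 1], [[-0.4, -4.0, 1.7], [-0.078, 0, 0], 1], [[-0.4, -4.1, 1.4], [-0.078, 0, 0], 1], [[-0.4, -4.2, 1.1], [-0.078, 0, 0], 1], [[-0.4, -4.3, 0.7], [-0.078, 0, 0], 1], [[-0.4, -4.4, 0.4], [-0.078, 0, 0], 1]])

```text
t: 1.15
tool_pos: [370.5, 135.7, 271.5]
tool_rot: [-0.166, 0.687, 0.166, 0.687]
force: [0.7, 1.2, 0.0]
width: 85.8
```

Call:
apply_moves(commands=[[[-0.4, -4.4, 0.1], [-0.078, 0, 0], 1], [[-0.4, -4.4, -0.3], [-0.078, 0, 0], 1], [[-0.4, -4.3, -0.6], [-0.078, 0, 0], 1], [[-0.4, -4.3, -1.0], [-0.078, 0, 0], 1], [[-0.4, -4.2, -1.3], [-0.078, 0, 0], 1], [[-0.4, -4.1, -1.6], [-0.078, 0, 0], 1], [[-0.4, -3.9, -1.9], [-0.078, 0, 0], 1], [[-0.4, -3.8, -2.2], [-0.078, 0, 0], 1], [[-0.4, -3.6, -2.5], [-0.078, 0, 0], 1], [[-0.4, -3.4, -2.8], [-0.078, 0, 0], 1]])

```text
t: 2.15
tool_pos: [575.8, -252.3, 311.1]
tool_rot: [-0.415, 0.573, 0.415, 0.573]
force: [1.1, 0.5, 0.8]
width: 85.1
```

```bash
cat >> h.py <<'E'
import json
def snap(name):
    o=bot.get_obs(); g=bot.get_image('wrist'); cv2.imwrite(f'pics/{name}.png',g)
    json.dump({k:np.array(o[k]).tolist() for k in ('tool_pos','tool_rot')},open(f'pics/{name}.json','w'))
    print(o['t'],o['tool_pos'],o['qpos'],o['force'],o['width'])
def W(name):
    return campose('wrist',json.load(open(f'pics/{name}.json')))
E
python3 -c "
from h import *
snap('w1')"
```

```text
2.15 [ 575.82 -252.26  311.14] [-0.55  0.4   0.43  1.6   0.   -1.8 ] [1.1  0.54 0.85] 85.07864294653338
```

View pics/w1.png

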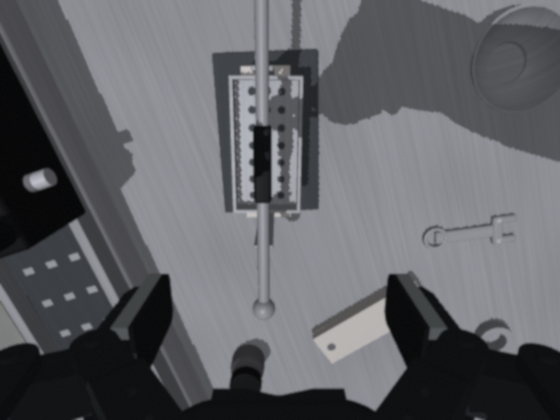

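Run:
```python
from h import *
g=cv2.imread('pics/w1.png');crop(g,210,110,310,330,3,'c7.png')
a=onz(W('w1'),(262,164.5),174);b=onz(W('w1'),(263.3,308.5),173);print(a,b,np.linalg.norm(a-b))
p,r=cur();print(r.inv().apply(np.array([584,-281,290])-p))
```

```text
[ 579.92 -278.26  174.  ] [ 620.28 -156.98  173.  ] 127.82080396277772
[ 19.09 -12.98 -20.21]
```

View pics/c7.png

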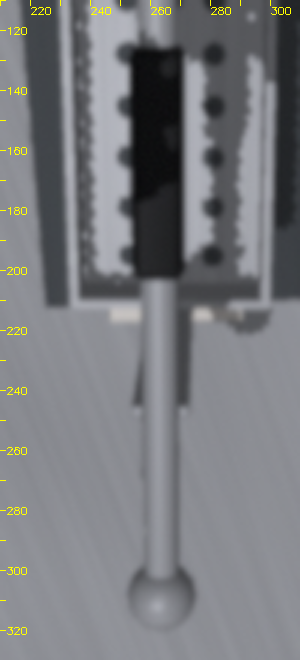

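Run:
```python
from h import *
p,r=cur();print(p,r.inv().apply(np.array([580.5,-279,240])-p))
```

```text
[ 577.93 -257.75  309.08] [ 69.1   -9.09 -19.33]
```

Call:
apply_moves(commands=[[[1.0, -0.2, -0.4], [0, 0, 0], 1], [[1.2, -0.2, -0.4], [0, 0, 0], 1], [[1.2, -0.2, -0.4], [0, 0, 0], 1], [[1.2, -0.2, -0.3], [0, 0, 0], 1], [[1.2, -0.1, -0.2], [0, 0, 0], 1], [[1.1, 0, -0.1], [0, 0, 0], 1], [[0, 0, 0], [0, 0, 0], 1], [[0, 0, 0], [0, 0, 0], 1], [[0, 0, 0], [0, 0, 0], 1], [[0, 0, 0], [0, 0, 0], 1]])

```text
t: 3.2
tool_pos: [578.4, -270.5, 242.9]
tool_rot: [-0.414, 0.573, 0.414, 0.573]
force: [-0.1, -0.5, 0.4]
width: 85.5
```

```bash
python3 -c "
from h import *
snap('w2')
g=cv2.imread('pics/w2.png');crop(g,160,0,400,200,3,'c8.png')
crop(g,160,180,400,380,3,'c9.png')"
```

```text
3.2 [ 578.41 -270.55  242.94] [-0.57  0.41  0.28  1.44  0.   -1.82] [-0.14 -0.48  0.44] 85.50219995315823
```

View pics/c8.png

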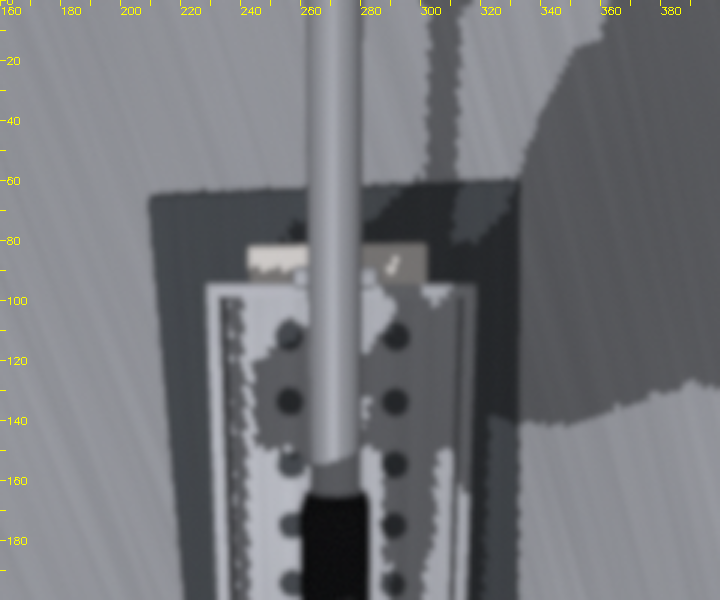

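View pics/c9.png

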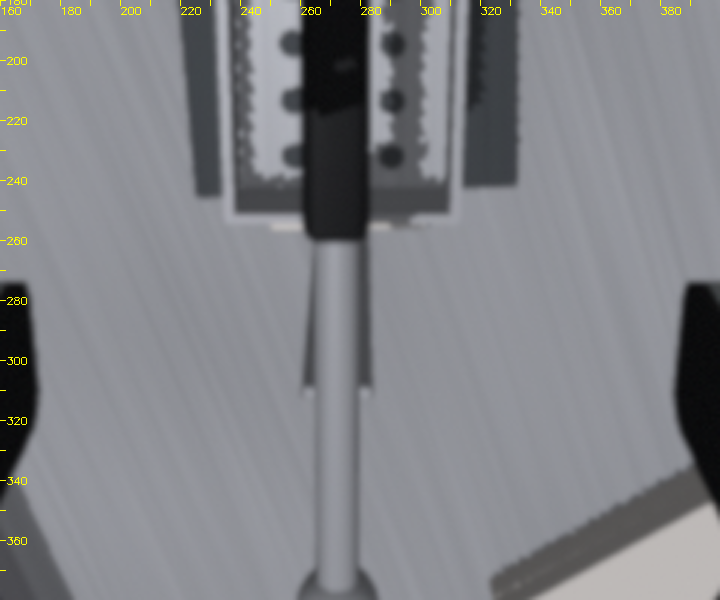

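Run:
```python
from h import *
A=W('w1');B=W('w2')
n=tri([(A,(262,201.7)),(B,(270.3,259.3))]);f=tri([(A,(261,125.2)),(B,(270,164.3))])
print(n,f,np.linalg.norm(n[0]-f[0]),(n[0]+f[0])/2)
for z in (172,176,180):
  q=[onz(A,(262,201.7),z),onz(A,(261,125.2),z),onz(B,(270.3,259.3),z),onz(B,(270,164.3),z)]
  print(z,(q[0]+q[1])/2,(q[2]+q[3])/2, np.linalg.norm(q[0]-q[1]),np.linalg.norm(q[2]-q[3]))
# direction from bar in w2
z=174;a=onz(B,(270.3,10),z);b=onz(B,(271.5,350),z);d=b-a;print(np.degrees(np.arctan2(d[1],d[0])),a,b,np.linalg.norm(d))
p,r=cur();print(p,r.apply([0,0,1]),np.degrees(np.arctan2(*r.apply([0,0,1])[1::-1])))
m=(n[0]+f[0])/2
print('move',r.inv().apply(m-p),onz(A,(263,308.5),173))
```

```text
(array([ 589.23, -251.28,  178.53]), [np.float64(0.32937977931171386), np.float64(0.416579583366599)]) (array([ 571.22, -306.34,  171.61]), [np.float64(0.009560281609799246), np.float64(0.012217699587302072)]) 58.34247733080732 [ 580.22 -278.81  175.07]
172 [ 580.53 -277.92  172.  ] [ 580.91 -277.41  172.  ] 59.88622383749737 61.165970741663145
176 [ 580.11 -278.6   176.  ] [ 580.39 -278.65  176.  ] 59.034693125414066 60.01807435505332
180 [ 579.69 -279.27  180.  ] [ 579.88 -279.89  180.  ] 58.183162413330756 58.87017796844354
71.54334767874695 [ 545.1 -382.9  174. ] [ 611.38 -184.31  174.  ] 209.3577193392736
[ 578.39 -270.54  242.84] [ 0.31  0.95 -0.  ] 71.69345159528763
move [67.78 -4.27 -7.27] [ 620.53 -157.06  173.  ]
```

Call:
apply_moves(commands=[[[0, -0.2, -0.4], [0, 0, 0], 1], [[0, -0.2, -0.3], [0, 0, 0], 1], [[1.5, 0, 0], [0, 0, 0], 1], [[2, 0, 0], [0, 0, 0], 1], [[2, 0, 0], [0, 0, 0], 1], [[1.5, 0, 0], [0, 0, 0], 1], [[1, 0, 0], [0, 0, 0], 1], [[0.8, 0, 0], [0, 0, 0], 1], [[0, 0, 0], [0, 0, 0], 1], [[0, 0, 0], [0, 0, 0], 1]])

```text
t: 4.25
tool_pos: [580.0, -278.6, 154.8]
tool_rot: [-0.414, 0.573, 0.414, 0.573]
force: [0.0, -0.0, 0.5]
width: 85.3
```

```bash
python3 -c "
from h import *
snap('w3');p,r=cur();print(p,r.inv().apply(np.array([580.3,-278.3,172])-p))"
```

```text
4.25 [ 580.01 -278.6   154.8 ] [-0.58  0.45  0.11  1.23  0.   -1.83] [ 0.02 -0.04  0.52] 85.31977639221812
[ 580.11 -278.64  155.05] [-16.95  -0.09   0.38]
```

View pics/w3.png

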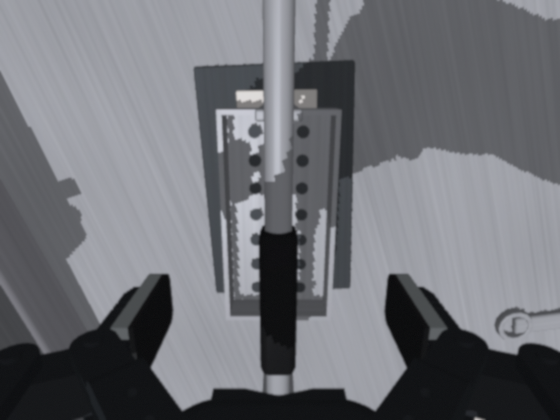

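Call:
apply_moves(commands=[[[0.2, 0, 0], [0, 0, 0], -1], [[0, 0, 0], [0, 0, 0], -1], [[0, 0, 0], [0, 0, 0], -1], [[0, 0, 0], [0, 0, 0], -1], [[0, 0, 0], [0, 0, 0], -1], [[0, 0, 0], [0, 0, 0], -1], [[0, 0, 0], [0, 0, 0], -1], [[0, 0, 0], [0, 0, 0], -1], [[0, 0, 0], [0, 0, 0], -1], [[0, 0, 0], [0, 0, 0], -1]])

```text
t: 5.3
tool_pos: [580.0, -278.5, 152.5]
tool_rot: [-0.414, 0.573, 0.414, 0.573]
force: [1.5, -0.5, 2.5]
width: 12.7
```

Call:
apply_moves(commands=[[[-0.4, 0, 0], [0, 0, 0], -1], [[-0.6, 0, 0], [0, 0, 0], -1], [[-1, 0, 0], [0, 0, 0], -1], [[-1.5, 0, 0], [0, 0, 0], -1], [[-1.5, 0, 0], [0, 0, 0], -1], [[-1.5, 0, 0], [0, 0, 0], -1], [[-1.5, 0, 0], [0, 0, 0], -1], [[-1, 0, 0], [0, 0, 0], -1], [[-0.6, 0, 0], [0, 0, 0], -1], [[-0.4, 0, 0], [0, 0, 0], -1]])

```text
t: 6.3
tool_pos: [579.8, -278.4, 252.7]
tool_rot: [-0.414, 0.573, 0.414, 0.573]
force: [0.3, -0.4, -3.7]
width: 13.2
```

```bash
python3 -c "
from h import *
snap('w4')
cv2.imwrite('pics/top4.png',bot.get_image('top'))
plan(cur(),tgt([400,270,262],np.pi+.05),20)"
```

```text
6.3 [ 579.8  -278.39  252.65] [-0.58  0.42  0.32  1.47 -0.   -1.83] [ 0.31 -0.44 -3.74] 13.18396889618513
total rot [-0.37 -0.    0.  ] dpos [-179.83  548.39    9.6 ]
[[-0.05, 1.72, 2.32], [-0.018, -0.0, 0.0]]
[[-0.05, 1.67, 2.35], [-0.018, -0.0, 0.0]]
[[-0.05, 1.63, 2.38], [-0.018, -0.0, 0.0]]
[[-0.05, 1.59, 2.41], [-0.018, -0.0, 0.0]]
[[-0.05, 1.54, 2.44], [-0.018, -0.0, 0.0]]
[[-0.05, 1.5, 2.47], [-0.018, -0.0, 0.0]]
[[-0.05, 1.45, 2.49], [-0.018, -0.0, 0.0]]
[[-0.05, 1.41, 2.52], [-0.018, -0.0, 0.0]]
[[-0.05, 1.36, 2.54], [-0.018, -0.0, 0.0]]
[[-0.05, 1.32, 2.57], [-0.018, -0.0, 0.0]]
[[-0.05, 1.27, 2.59], [-0.018, -0.0, 0.0]]
[[-0.05, 1.23, 2.61], [-0.018, -0.0, 0.0]]
[[-0.05, 1.18, 2.63], [-0.018, -0.0, 0.0]]
[[-0.04, 1.13, 2.66], [-0.018, -0.0, 0.0]]
[[-0.05, 1.08, 2.67], [-0.018, -0.0, 0.0]]
[[-0.04, 1.03, 2.69], [-0.018, -0.0, 0.0]]
[[-0.05, 0.99, 2.71], [-0.018, -0.0, 0.0]]
[[-0.04, 0.94, 2.73], [-0.018, -0.0, 0.0]]
[[-0.05, 0.89, 2.75], [-0.018, -0.0, 0.0]]
[[-0.04, 0.83, 2.77], [-0.018, -0.0, 0.0]]
end [400.02 270.03 261.98] [-0.01 -0.    0.  ]
```

View pics/w4.png

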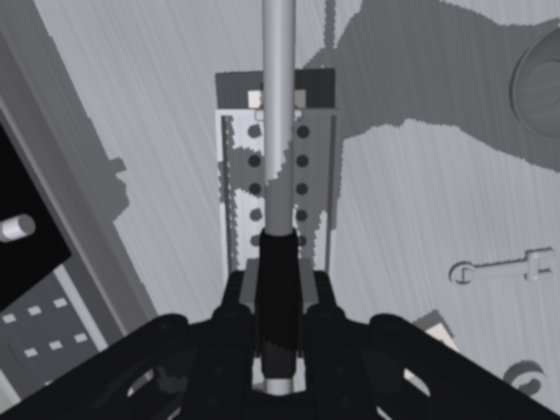

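View pics/top4.png

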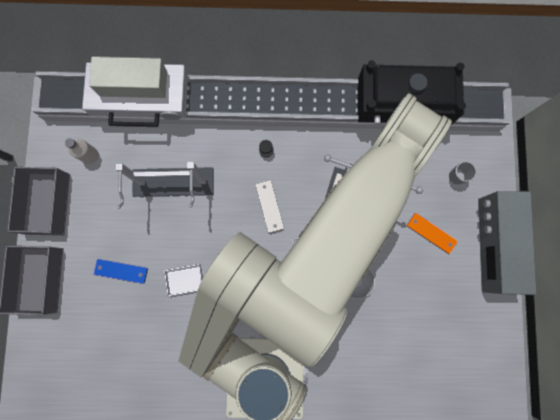

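Call:
apply_moves(commands=[[[0, 0.8, 1.1], [-0.018, 0, 0], -1], [[-0.1, 1.4, 1.9], [-0.018, 0, 0], -1], [[-0.1, 1.7, 2.4], [-0.018, 0, 0], -1], [[0, 1.7, 2.4], [-0.018, 0, 0], -1], [[-0.1, 1.7, 2.6], [-0.018, 0, 0], -1], [[0, 1.6, 2.6], [-0.018, 0, 0], -1], [[-0.1, 1.6, 2.6], [-0.018, 0, 0], -1], [[0, 1.6, 2.6], [-0.018, 0, 0], -1], [[-0.1, 1.5, 2.6], [-0.018, 0, 0], -1], [[0, 1.5, 2.7], [-0.018, 0, 0], -1]])

```text
t: 7.4
tool_pos: [485.4, -13.1, 256.9]
tool_rot: [-0.464, 0.533, 0.465, 0.533]
force: [1.2, 0.1, -4.1]
width: 13.3
```

Call:
apply_moves(commands=[[[-0.1, 1.4, 2.7], [-0.018, 0, 0], -1], [[0, 1.4, 2.7], [-0.018, 0, 0], -1], [[-0.1, 1.4, 2.7], [-0.018, 0, 0], -1], [[0, 1.3, 2.7], [-0.018, 0, 0], -1], [[-0.1, 1.2, 2.7], [-0.018, 0, 0], -1], [[0, 1.1, 2.7], [-0.018, 0, 0], -1], [[-0.1, 1, 2.7], [-0.018, 0, 0], -1], [[0, 0.8, 2.7], [-0.018, 0, 0], -1], [[-0.1, 0.6, 2], [-0.018, 0, 0], -1], [[0, 0.3, 1], [-0.018, 0, 0], -1]])

```text
t: 8.4
tool_pos: [396.9, 239.7, 262.0]
tool_rot: [-0.511, 0.489, 0.511, 0.489]
force: [-0.6, 0.3, -4.5]
width: 13.1
```

```bash
python3 -c "
from h import *
snap('w5')
p,r=cur();print(p,r.as_matrix())"
```

```text
8.4 [396.9  239.73 262.03] [ 0.36  0.1  -0.1   1.37  0.   -1.25] [-0.62  0.31 -4.53] 13.096112687675403
[396.86 240.15 261.99] [[-0.   -1.   -0.04]
 [ 0.   -0.04  1.  ]
 [-1.    0.    0.  ]]
```

View pics/w5.png

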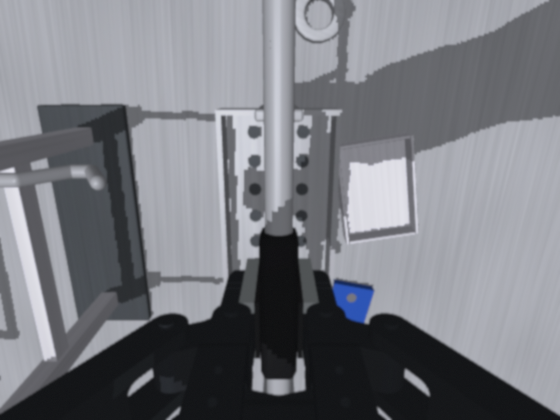

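Call:
apply_moves(commands=[[[0, -0.2, 1.2], [0, 0, 0], -1], [[0, -0.4, 2.2], [0, 0, 0], -1], [[0, -0.5, 2.4], [0, 0, 0], -1], [[0, -0.5, 2.4], [0, 0, 0], -1], [[0, -0.5, 2.4], [0, 0, 0], -1], [[0, -0.4, 2], [0, 0, 0], -1], [[0, -0.3, 1.4], [0, 0, 0], -1], [[0, 0, 0], [0, 0, 0], -1], [[0, 0, 0], [0, 0, 0], -1], [[0, 0, 0], [0, 0, 0], -1]])

```text
t: 9.45
tool_pos: [420.7, 378.6, 262.3]
tool_rot: [0.51, -0.49, -0.51, -0.49]
force: [0.5, 0.3, -3.2]
width: 12.9
```

```bash
python3 -c "
from h import *
snap('w6')
g=cv2.imread('pics/w5.png');crop(g,0,110,150,250,5,'c10.png')
g=cv2.imread('pics/w6.png');crop(g,0,0,260,200,3,'c11.png');crop(g,0,180,260,380,3,'c12.png')"
```

```text
9.45 [420.74 378.59 262.3 ] [ 0.58  0.28  0.13  1.42 -0.   -1.03] [ 0.51  0.25 -3.24] 12.860326261190764
```

View pics/c10.png

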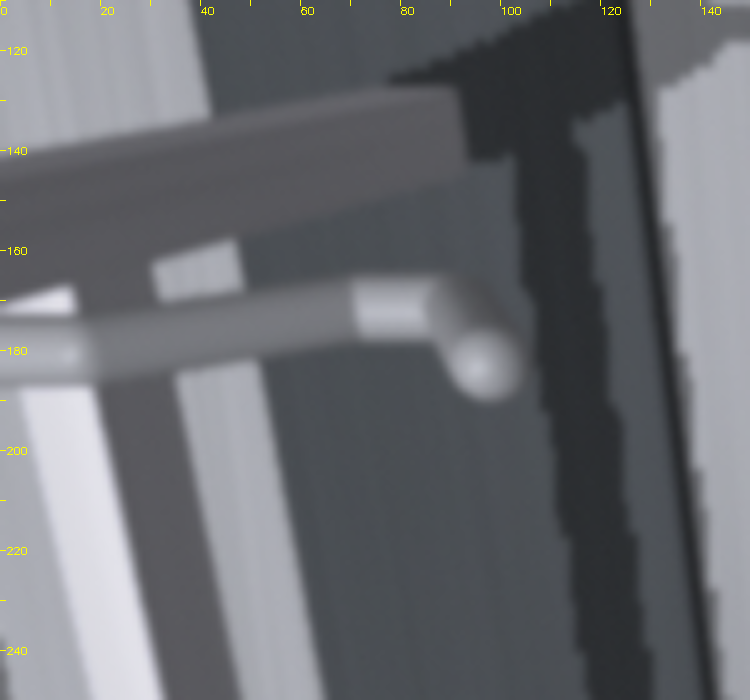

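View pics/c11.png

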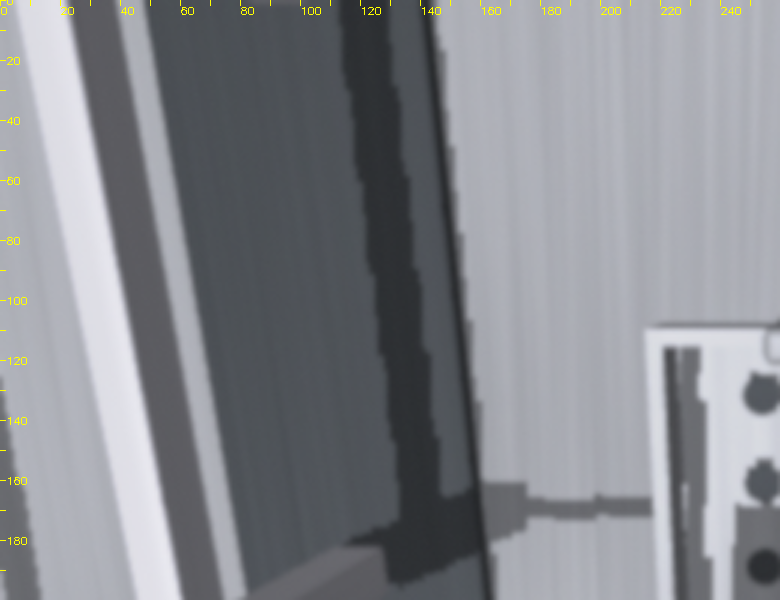

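View pics/c12.png

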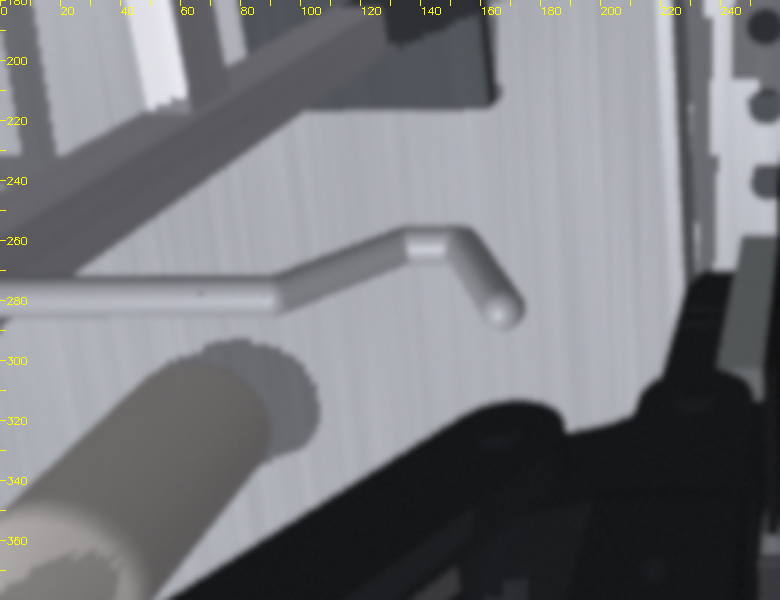

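```bash
cat > fit.py <<'E'
from h import *
H=np.array([[-23,19],[-6,-9],[6,-9],[23,13]],float)
o5=np.array([(96.5,182.5),(86,170.8),(71,171.5),(17.5,179)])-.4
o6=np.array([(167,282.5),(151,259.8),(135,262.3),(92.5,278)])-.4
T=campose('top');S=campose('scene')
def pts(q,sy):
    x,y,z,a=q; c,s=np.cos(a),np.sin(a)
    return np.array([[x+c*h[0]-s*sy,y+s*h[0]+c*sy,z+h[1]] for h in H])
def posts(q):
    x,y,z,a=q; c,s=np.cos(a),np.sin(a)
    return np.array([[x+c*90-s*sy,y+s*90+c*sy,z+25] for sy in(-98,98)])
def res(q,fz=False,f=1,pw=0.):
    r=[proj(W('w5'),pts(q,-98))-o5,proj(W('w6'),pts(q,98))-o6]
    r.append(pw*(proj(T,posts(q))-[(189.6,164.6),(118,166.6)])); r.append(pw*(proj(S,posts(q))-[(319.8,267.1),(382.1,322.6)]))
    return np.concatenate(r).ravel()
for pw in (0,.5):
    s=least_squares(lambda q:res(q,pw=pw),[513,307,200,.05],x_scale=[1,1,1,.01]);print(s.x,s.cost);print(res(s.x,pw=1).reshape(-1,2))
    s=least_squares(lambda q:res([q[0],q[1],200,q[2]],pw=pw),[513,307,.05],x_scale=[1,1,.01]);print('z200',s.x,s.cost)
E
python3 fit.py
```

```text
[511.39 311.4  197.27   0.05] 14.304060911419226
[[-0.64 -0.27]
 [ 3.68  0.65]
 [-1.37  0.11]
 [-1.34  1.31]
 [-0.43 -0.81]
 [ 1.93  0.84]
 [-0.6  -1.46]
 [-0.88 -0.47]
 [ 0.11 -0.15]
 [ 0.48 -0.24]
 [ 3.77  1.54]
 [ 4.65  1.06]]
z200 [510.03 310.4    0.05] 16.76806377739735
[511.3  311.29 197.47   0.05] 19.214058704734256
[[-0.58 -0.35]
 [ 3.73  0.55]
 [-1.34 -0.  ]
 [-1.38  1.18]
 [-0.48 -0.78]
 [ 1.87  0.83]
 [-0.69 -1.47]
 [-1.02 -0.48]
 [ 0.15 -0.12]
 [ 0.51 -0.24]
 [ 3.77  1.43]
 [ 4.62  0.97]]
z200 [510.06 310.38   0.05] 21.645324008547483
```

Run:
```python
from fit import *
print('yaw',repr(s.x[2]))
p,r=cur();print(p, 'y move',r.inv().apply([0,311-378.6,0]),'x',r.inv().apply([511-p[0],0,0]))
z=r.apply([0,0,1]);print('yaw tool',np.arctan2(-z[0],z[1]),z,r.apply([1,0,0]))
```

```text
[511.39 311.4  197.27   0.05] 14.304060911419226
[[-0.64 -0.27]
 [ 3.68  0.65]
 [-1.37  0.11]
 [-1.34  1.31]
 [-0.43 -0.81]
 [ 1.93  0.84]
 [-0.6  -1.46]
 [-0.88 -0.47]
 [ 0.11 -0.15]
 [ 0.48 -0.24]
 [ 3.77  1.54]
 [ 4.65  1.06]]
z200 [510.03 310.4    0.05] 16.76806377739735
[511.3  311.29 197.47   0.05] 19.214058704734256
[[-0.58 -0.35]
 [ 3.73  0.55]
 [-1.34 -0.  ]
 [-1.38  1.18]
 [-0.48 -0.78]
 [ 1.87  0.83]
 [-0.69 -1.47]
 [-1.02 -0.48]
 [ 0.15 -0.12]
 [ 0.51 -0.24]
 [ 3.77  1.43]
 [ 4.62  0.97]]
z200 [510.06 310.38   0.05] 21.645324008547483
yaw np.float64(0.04929144641443818)
[420.74 378.58 262.45] y move [  0.01   2.67 -67.55] x [  0.01 -90.19  -3.57]
yaw tool 0.0395771890379447 [-0.04  1.   -0.  ] [ 0. -0. -1.]
```

Call:
apply_moves(commands=[[[0, 0, -1], [-0.01, 0, 0], -1], [[0, 0.1, -2], [0, 0, 0], -1], [[0, 0.1, -2], [0, 0, 0], -1], [[0, 0.1, -1.3], [0, 0, 0], -1], [[0, -1, -0.5], [0, 0, 0], -1], [[0, -2, -0.1], [0, 0, 0], -1], [[0, -2.2, -0.1], [0, 0, 0], -1], [[0, -2.2, -0.1], [0, 0, 0], -1], [[0, -1.3, 0], [0, 0, 0], -1], [[0, -0.6, 0], [0, 0, 0], -1]])

```text
t: 10.5
tool_pos: [515.4, 312.8, 261.7]
tool_rot: [-0.512, 0.488, 0.512, 0.487]
force: [-0.7, 0.3, -4.5]
width: 13.0
```

```bash
python3 -c "
from h import *
snap('w7')
cv2.imwrite('pics/scene7.png',bot.get_image('scene'));cv2.imwrite('pics/top7.png',bot.get_image('top'))
crop(cv2.imread('pics/scene7.png'),280,190,450,360,4,'c13.png')
crop(cv2.imread('pics/top7.png'),80,130,250,260,4,'c14.png')
print(cur()[0])"
```

```text
10.5 [515.37 312.78 261.68] [ 0.41  0.35  0.22  1.45  0.   -1.21] [-0.71  0.28 -4.52] 13.028530774120677
[513.82 312.95 262.  ]
```

View pics/w7.png

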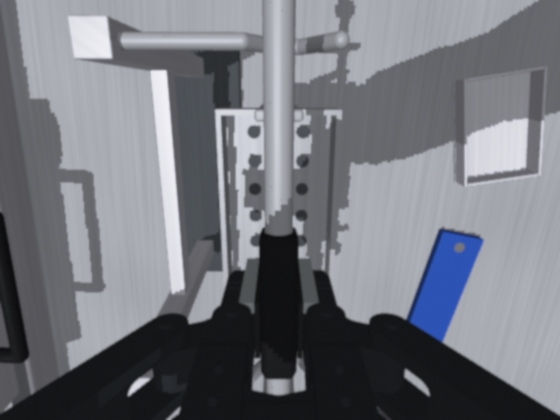

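View pics/c13.png

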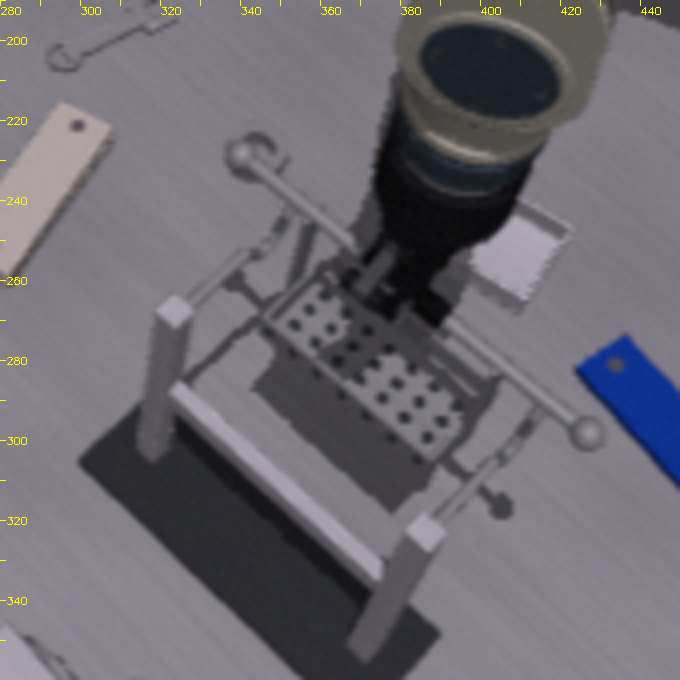

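View pics/c14.png

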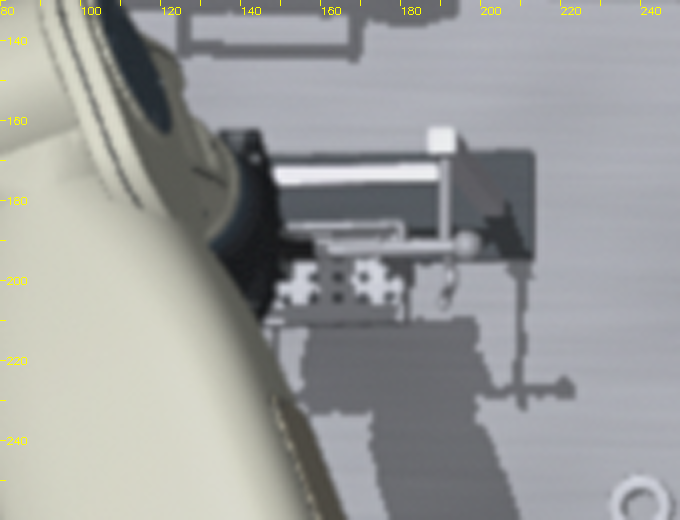

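```bash
crop=1
python3 - <<'E'
from h import *
g=cv2.imread('pics/w7.png');crop(g,60,0,400,110,2,'x.png');crop(g,210,0,370,90,5,'c15.png')
from fit import *
C=W('w7')
for z in (197.5,200):
  q=[511.3,311.3,z,.049];print(proj(C,pts(q,-98)),proj(C,posts(q)[:1]))
E
```

```text
[511.39 311.41 197.27   0.05] 14.30384490180917
[[-0.64 -0.27]
 [ 3.68  0.65]
 [-1.37  0.11]
 [-1.34  1.31]
 [-0.43 -0.81]
 [ 1.93  0.84]
 [-0.6  -1.46]
 [-0.88 -0.47]
 [ 0.11 -0.15]
 [ 0.48 -0.24]
 [ 3.77  1.54]
 [ 4.65  1.06]]
z200 [510.03 310.41   0.05] 16.770585272026583
[511.3  311.3  197.47   0.05] 19.219106268279294
[[-0.57 -0.35]
 [ 3.73  0.55]
 [-1.34 -0.  ]
 [-1.38  1.18]
 [-0.48 -0.78]
 [ 1.87  0.83]
 [-0.69 -1.47]
 [-1.02 -0.48]
 [ 0.15 -0.12]
 [ 0.51 -0.24]
 [ 3.77  1.43]
 [ 4.63  0.97]]
z200 [510.05 310.38   0.05] 21.652207487632314
[[335.06  41.28]
 [295.99  47.99]
 [273.8   47.98]
 [238.12  42.82]] [[87.25 39.36]]
[[335.86  40.58]
 [296.21  47.47]
 [273.75  47.45]
 [237.57  42.16]] [[84.47 38.6 ]]
```

View pics/c15.png

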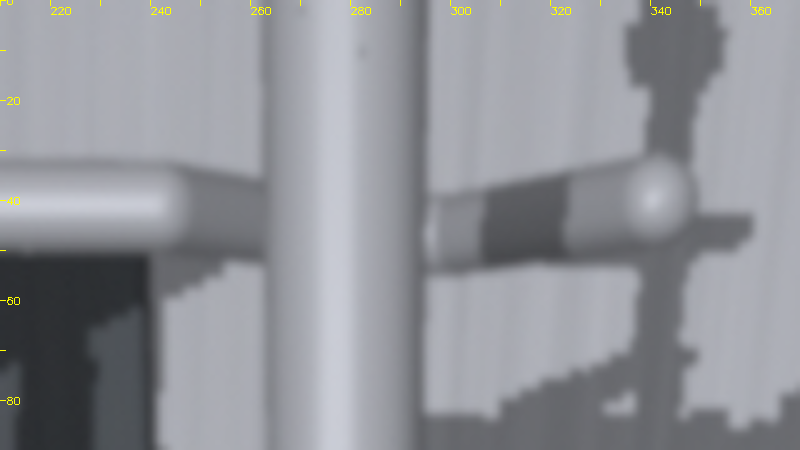

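Call:
apply_moves(commands=[[[0.4, 0.2, -0.1], [0, 0, 0], -1], [[0.8, 0.1, 0], [0, 0, 0], -1], [[1, 0, 0], [0, 0, 0], -1], [[0.8, 0, 0], [0, 0, 0], -1], [[0.4, 0, 0], [0, 0, 0], -1], [[0, 0, 0], [0, 0, 0], -1], [[0, 0, 0], [0, 0, 0], -1], [[0, 0, 0], [0, 0, 0], -1], [[0, 0, 0], [0, 0, 0], -1], [[0, 0, 0], [0, 0, 0], -1]])

```text
t: 11.65
tool_pos: [511.2, 311.8, 228.5]
tool_rot: [0.512, -0.487, -0.512, -0.487]
force: [0.3, -0.8, -4.1]
width: 12.8
```

Run:
```python
from h import *
snap('w8');g=cv2.imread('pics/w8.png');crop(g,60,0,360,90,2,'x.png');crop(g,210,0,370,90,5,'c16.png')
import io,contextlib
with contextlib.redirect_stdout(io.StringIO()): from fit import *
C=W('w8')
for z in (197.5,200):
  q=[510.5,311.3,z,.049];print(proj(C,pts(q,-98)),proj(C,posts(q)[:1]))
```

```text
11.65 [511.22 311.83 228.51] [ 0.41  0.34  0.14  1.36  0.   -1.21] [ 0.32 -0.78 -4.1 ] 12.770838967307238
[[339.11  32.26]
 [292.11  41.63]
 [265.75  41.59]
 [221.2   34.4 ]] [[33.8 29.3]]
[[340.16  31.24]
 [292.31  40.91]
 [265.56  40.87]
 [220.25  33.46]] [[29.39 28.18]]
```

View pics/c16.png

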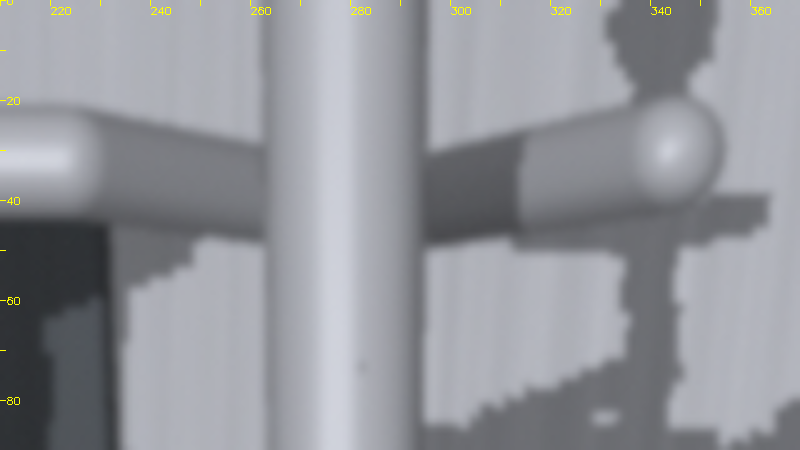

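View pics/x.png

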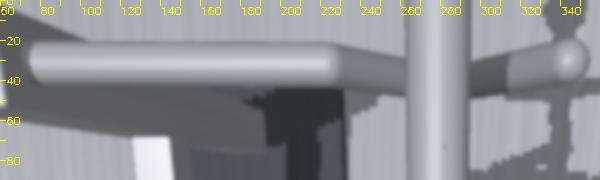

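Call:
apply_moves(commands=[[[0.2, 0.2, 0], [0, 0, 0], -1], [[0.4, 0.1, 0], [0, 0, 0], -1], [[0.6, 0, 0], [0, 0, 0], -1], [[0.6, 0, 0], [0, 0, 0], -1], [[0.6, 0, 0], [0, 0, 0], -1], [[0.6, 0, 0], [0, 0, 0], -1], [[0.5, 0, 0], [0, 0, 0], -1], [[0.3, 0, 0], [0, 0, 0], -1], [[0.2, 0, 0], [0, 0, 0], -1], [[0, 0, 0], [0, 0, 0], -1]])

```text
t: 12.7
tool_pos: [508.1, 311.6, 188.1]
tool_rot: [-0.512, 0.487, 0.512, 0.487]
force: [-0.3, 1.2, -4.8]
width: 12.9
```

Run:
```python
from h import *
snap('w9');g=cv2.imread('pics/w9.png');crop(g,170,0,390,90,3,'c17.png')
o=bot.get_obs();print(o['force'],o['ft_torque'],o['tool_pos'])
```

```text
12.7 [508.07 311.59 188.08] [ 0.41  0.35  0.05  1.27 -0.   -1.21] [-0.28  1.19 -4.79] 12.947584592308315
[-0.21 -0.2  -4.31] [0.01 0.03 0.  ] [508.19 311.61 188.32]
```

View pics/c17.png

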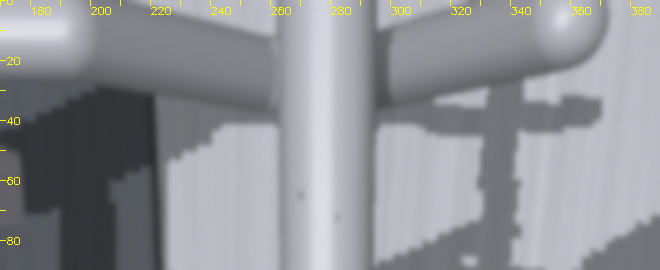

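Call:
apply_moves(commands=[[[0.1, 0, 0], [0, 0, 0], -1], [[0.1, 0, 0], [0, 0, 0], -1], [[0.1, 0, 0], [0, 0, 0], -1], [[0.1, 0, 0], [0, 0, 0], -1], [[0.1, 0, 0], [0, 0, 0], -1], [[0.1, 0, 0], [0, 0, 0], -1], [[0, 0, 0], [0, 0, 0], -1], [[0, 0, 0], [0, 0, 0], -1], [[0, 0, 0], [0, 0, 0], -1], [[0, 0, 0], [0, 0, 0], -1]])

```text
t: 13.75
tool_pos: [508.1, 311.6, 182.3]
tool_rot: [0.512, -0.487, -0.512, -0.487]
force: [-0.1, -0.9, -4.0]
width: 12.7
```

Call:
apply_moves(commands=[[[0.1, 0, 0], [0, 0, 0], -1], [[0, 0, 0], [0, 0, 0], -1], [[0.1, 0, 0], [0, 0, 0], -1], [[0, 0, 0], [0, 0, 0], -1], [[0, 0, 0], [0, 0, 0], -1], [[0, 0, 0], [0, 0, 0], -1], [[0, 0, 0], [0, 0, 0], -1], [[0, 0, 0], [0, 0, 0], -1], [[0, 0, 0], [0, 0, 0], -1], [[0, 0, 0], [0, 0, 0], -1]])

```text
t: 14.75
tool_pos: [508.6, 311.8, 180.5]
tool_rot: [0.513, -0.487, -0.512, -0.488]
force: [5.2, 1.1, -1.8]
width: 12.8
```

Run:
```python
from h import *
snap('w10');g=cv2.imread('pics/w10.png');crop(g,170,0,390,90,3,'c18.png')
o=bot.get_obs();print(o['force'],o['ft_torque'],o['tool_pos'])
```

```text
14.75 [508.59 311.76 180.52] [ 0.41  0.35  0.03  1.25 -0.   -1.21] [ 5.24  1.14 -1.81] 12.789746429523145
[ 4.39  1.51 -1.85] [ 0.18 -0.99 -0.1 ] [508.59 311.74 180.51]
```

View pics/c18.png

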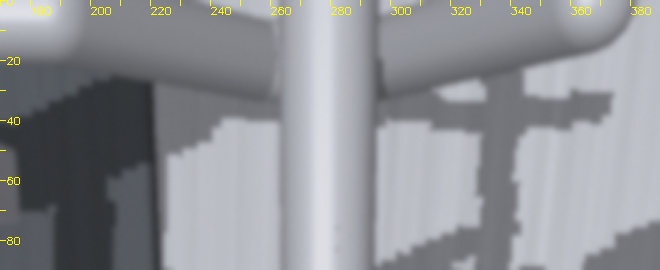

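Call:
apply_moves(commands=[[[0, -0.1, 0], [0, 0, 0], -1], [[0, -0.1, 0], [0, 0, 0], -1], [[0, 0, 0], [0, 0, 0], -1], [[0, 0, 0], [0, 0, 0], -1], [[0.1, 0, 0], [0, 0, 0], -1], [[0, 0, 0], [0, 0, 0], -1], [[0, 0, 0], [0, 0, 0], -1], [[0, 0, 0], [0, 0, 0], -1], [[0, 0, 0], [0, 0, 0], -1], [[0, 0, 0], [0, 0, 0], -1]])

```text
t: 15.8
tool_pos: [509.6, 311.7, 180.0]
tool_rot: [-0.512, 0.487, 0.513, 0.487]
force: [-4.1, -0.7, 6.3]
width: 13.2
```

Run:
```python
from h import *
o=bot.get_obs();print(o['force'],o['ft_torque'],o['tool_pos'],o['tool_rot'])
```

```text
[-4.09 -0.71  6.31] [-0.24  0.91 -0.03] [509.64 311.68 179.98] [-0.51  0.49  0.51  0.49]
```

Call:
apply_moves(commands=[[[0, 0.1, 0], [0, 0, 0], -1], [[0, 0, 0], [0, 0, 0], -1], [[0, 0, 0], [0, 0, 0], -1], [[0, 0, 0], [0, 0, 0], -1], [[0, 0, 0], [0, 0, 0], -1], [[0, 0, 0], [0, 0, 0], -1], [[0, 0, 0], [0, 0, 0], -1], [[0, 0, 0], [0, 0, 0], -1], [[0, 0, 0], [0, 0, 0], -1], [[0, 0, 0], [0, 0, 0], -1]])

```text
t: 16.8
tool_pos: [509.6, 311.7, 180.0]
tool_rot: [0.513, -0.487, -0.512, -0.488]
force: [-0.4, -0.9, 6.8]
width: 13.1
```

Run:
```python
from h import *
o=bot.get_obs();print(o['force'],o['ft_torque'],o['tool_pos'])
g=bot.get_image('scene');cv2.imwrite('pics/scene11.png',g);crop(g,290,205,440,345,5,'c19.png')
g=bot.get_image('top');cv2.imwrite('pics/top11.png',g);
S=campose('scene')
a=.049;d=np.array([-np.sin(a),np.cos(a),0])
for m in ([509,311.5,199.5],):
  for k in (-128,-98,98,128): print(k,proj(S,np.array(m)+k*d))
```

```text
[-0.43 -0.93  6.79] [-0.24  0.08 -0.03] [509.56 311.71 179.98]
-128 [[338.35 243.23]]
-98 [[346.98 250.36]]
98 [[408.47 301.15]]
128 [[418.75 309.65]]
```

View pics/c19.png

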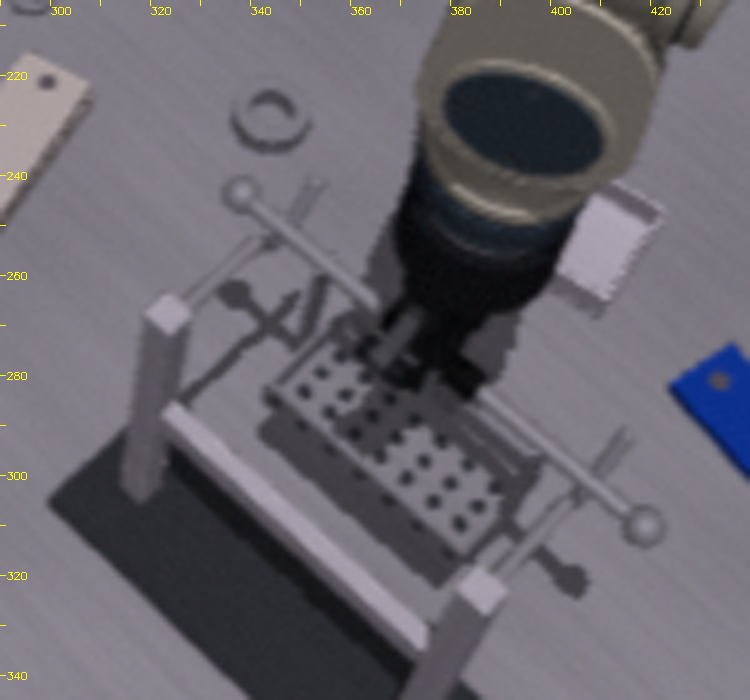

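Call:
apply_moves(commands=[[[-0.05, 0, 0], [0, 0, 0], -1], [[0, 0, 0], [0, 0, 0], 0.2], [[0, 0, 0], [0, 0, 0], 0.6], [[0, 0, 0], [0, 0, 0], 1], [[0, 0, 0], [0, 0, 0], 1], [[0, 0, 0], [0, 0, 0], 1], [[0, 0, 0], [0, 0, 0], 1], [[0, 0, 0], [0, 0, 0], 1], [[0, 0, 0], [0, 0, 0], 1], [[0, 0, 0], [0, 0, 0], 1]])

```text
t: 17.9
tool_pos: [509.1, 311.7, 179.8]
tool_rot: [0.512, -0.487, -0.512, -0.487]
force: [-0.6, -0.1, 0.6]
width: 85.3
```

Call:
apply_moves(commands=[[[-0.5, 0, 0], [0, 0, 0], 1], [[-1, 0, 0], [0, 0, 0], 1], [[-1.5, 0, 0], [0, 0, 0], 1], [[-1.5, 0, 0], [0, 0, 0], 1], [[-1.5, 0, 0], [0, 0, 0], 1], [[-1.5, 0, 0], [0, 0, 0], 1], [[-1, 0, 0], [0, 0, 0], 1], [[-0.5, 0, 0], [0, 0, 0], 1], [[0, 0, 0], [0, 0, 0], 1], [[0, 0, 0], [0, 0, 0], 1]])

```text
t: 18.9
tool_pos: [509.0, 311.6, 269.3]
tool_rot: [-0.512, 0.487, 0.513, 0.487]
force: [0.6, -0.2, -0.7]
width: 85.6
```

Run:
```python
from h import *
snap('w12')
g=bot.get_image('scene');cv2.imwrite('pics/scene12.png',g);crop(g,290,205,440,345,5,'c20.png')
```

```text
18.9 [509.01 311.64 269.31] [ 0.41  0.33  0.23  1.46 -0.   -1.21] [ 0.63 -0.22 -0.72] 85.62461923387647
```

View pics/c20.png

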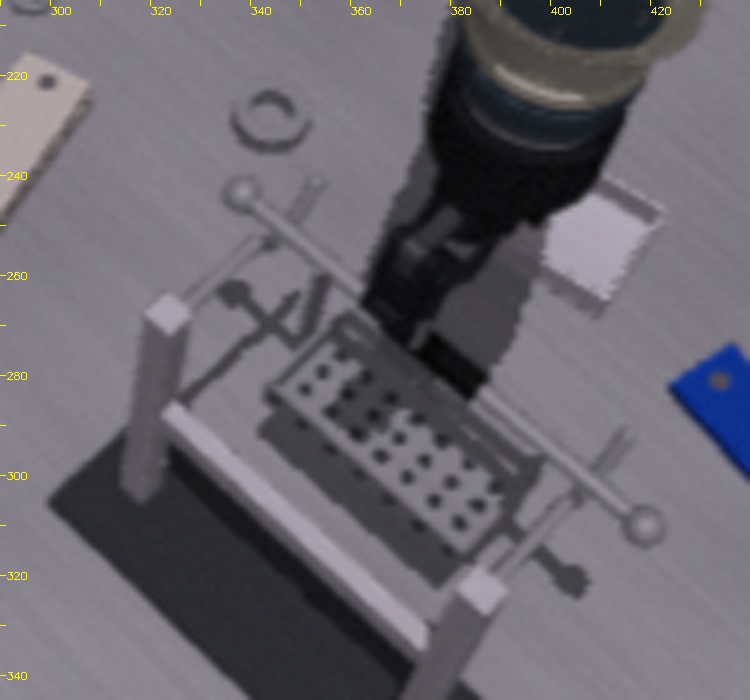

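View pics/w12.png

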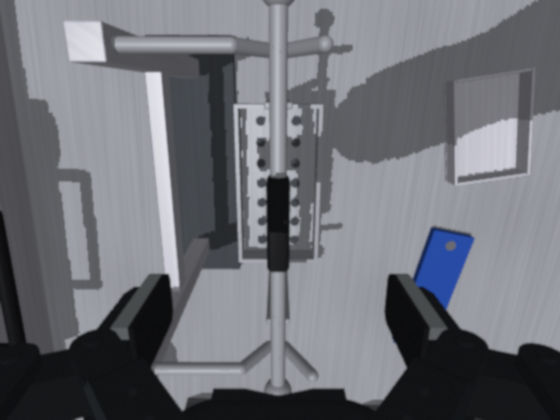

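Run:
```python
from h import *
plan(cur(),tgt([527,0,275],np.radians(161.6)),10)
```

```text
total rot [ 0.37 -0.   -0.  ] dpos [  18.07 -311.59    5.94]
[[-0.06, -0.02, -3.12], [0.037, -0.0, -0.0]]
[[-0.06, -0.14, -3.12], [0.037, -0.0, -0.0]]
[[-0.06, -0.25, -3.11], [0.037, -0.0, -0.0]]
[[-0.06, -0.37, -3.1], [0.037, -0.0, -0.0]]
[[-0.06, -0.48, -3.08], [0.037, -0.0, -0.0]]
[[-0.06, -0.6, -3.06], [0.037, -0.0, -0.0]]
[[-0.06, -0.71, -3.04], [0.037, -0.0, -0.0]]
[[-0.05, -0.82, -3.01], [0.037, -0.0, -0.0]]
[[-0.06, -0.94, -2.98], [0.037, -0.0, -0.0]]
[[-0.05, -1.04, -2.95], [0.037, -0.0, -0.0]]
end [526.94  -0.03 274.99] [ 0. -0. -0.]
```

Call:
apply_moves(commands=[[[-0.1, 0, -2], [0.037, 0, 0], 1], [[-0.1, -0.1, -3.5], [0.037, 0, 0], 1], [[0, -0.3, -3.8], [0.037, 0, 0], 1], [[-0.1, -0.4, -3.8], [0.037, 0, 0], 1], [[0, -0.5, -3.8], [0.037, 0, 0], 1], [[-0.1, -0.7, -3.8], [0.037, 0, 0], 1], [[0, -0.8, -3.6], [0.037, 0, 0], 1], [[-0.1, -0.9, -3.2], [0.037, 0, 0], 1], [[0, -1.0, -2], [0.037, 0, 0], 1], [[-0.1, -0.6, -1.0], [0.037, 0, 0], 1]])

```text
t: 20.0
tool_pos: [530.2, -1.3, 275.3]
tool_rot: [-0.413, 0.574, 0.413, 0.574]
force: [0.8, -0.0, -0.3]
width: 85.6
```

Run:
```python
from h import *
snap('w13')
g=cv2.imread('pics/w13.png')
```

```text
20.0 [530.21  -1.28 275.27] [-0.16  0.22  0.08  1.43 -0.   -1.41] [ 0.81 -0.03 -0.27] 85.5507055131572
```

View pics/w13.png

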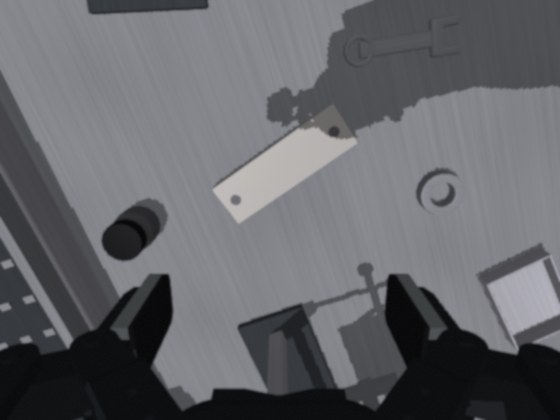

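Run:
```python
from h import *
g=cv2.imread('pics/w13.png');crop(g,200,95,370,235,4,'c21.png')
p,r=cur();print(r.inv().apply(np.array([578,-270,200])-p))
```

```text
[  75.46 -130.68 -238.9 ]
```

View pics/c21.png

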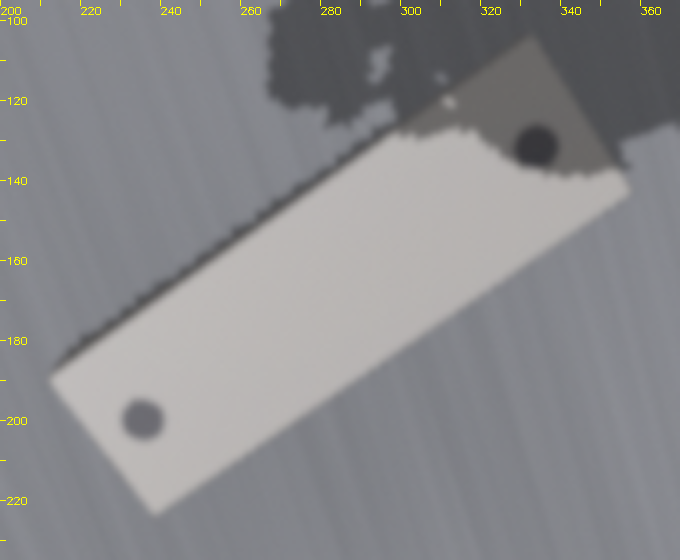

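Call:
apply_moves(commands=[[[0.2, -0.6, -1.2], [0, 0, 0], 1], [[0.6, -1.3, -2.4], [0, 0, 0], 1], [[0.8, -1.6, -3], [0, 0, 0], 1], [[1, -1.8, -3.3], [0, 0, 0], 1], [[1, -1.8, -3.3], [0, 0, 0], 1], [[1, -1.8, -3.3], [0, 0, 0], 1], [[1, -1.6, -3], [0, 0, 0], 1], [[1, -1.3, -2.4], [0, 0, 0], 1], [[0.6, -0.8, -1.4], [0, 0, 0], 1], [[0.3, -0.4, -0.6], [0, 0, 0], 1]])

```text
t: 21.05
tool_pos: [578.6, -267.9, 199.6]
tool_rot: [-0.414, 0.573, 0.415, 0.573]
force: [0.5, 1.0, 0.7]
width: 85.3
```

Run:
```python
from h import *
snap('w14')
P=W('w13')
c=[(212.5,190),(239,223.5),(357,142.5),(332,103.5)]
q=np.array([onz(P,np.array(x)-.4,24) for x in c]);print(q,q.mean(0))
for i in range(4): print(np.linalg.norm(q[i]-q[i-1]))
s=[onz(P,np.array(x)-.4,24) for x in [(235.7,199.8),(333.5,131.5)]];print(s,(s[0]+s[1])/2,np.degrees(np.arctan2(*(s[0]-s[1])[1::-1])))
```

```text
21.05 [ 578.62 -267.85  199.64] [-0.57  0.42  0.18  1.33  0.   -1.82] [0.54 1.02 0.72] 85.32664543083588
[[607.44   0.77  24.  ]
 [593.38  47.02  24.  ]
 [442.48   1.03  24.  ]
 [456.65 -45.83  24.  ]] [524.99   0.75  24.  ]
157.817829224403
48.34240202075207
157.74621147686287
48.95441221987227
[array([587.07,  19.5 ,  24.  ]), array([463.01, -17.99,  24.  ])] [525.04   0.75  24.  ] 16.8156510263279
```

View pics/w14.png

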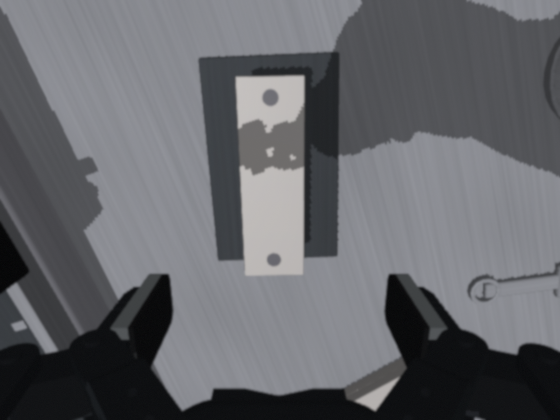

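Run:
```python
from h import *
g=cv2.imread('pics/w14.png');crop(g,215,60,325,285,3,'c22.png');
```

```text
(no output)
```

View pics/c22.png

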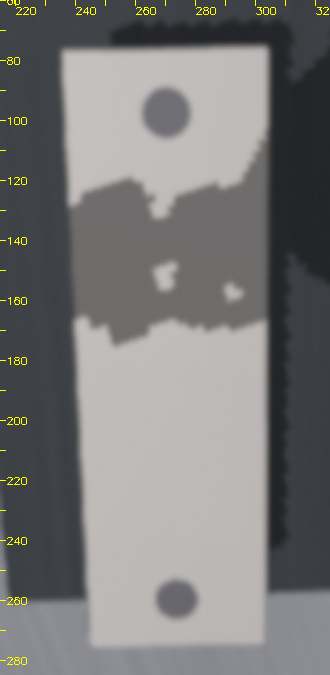

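Run:
```python
from h import *
C=W('w14');c=[(235.5,76),(304.5,75.5),(303,274.5),(245,275.5)]
for z in (56,59,62):
  q=np.array([onz(C,np.array(x)-.3,z) for x in c]);d=q[3]+q[2]-q[0]-q[1]
  print(z,q.mean(0),[round(float(np.linalg.norm(q[i]-q[i-1])),1) for i in range(4)],np.degrees(np.arctan2(d[1],d[0])))
p,r=cur();zz=r.apply([0,0,1]);print(p,'tool z ang',np.degrees(np.arctan2(zz[1],zz[0])))
q=np.array([onz(C,np.array(x)-.3,62) for x in c]).mean(0);print(r.inv().apply(q-p))
```

```text
56 [ 580.68 -275.79   56.  ] [162.8, 50.6, 162.2, 50.2] 72.5110366252386
59 [ 580.4  -276.48   59.  ] [161.1, 50.0, 160.5, 49.7] 72.51103662523862
62 [ 580.12 -277.16   62.  ] [159.4, 49.5, 158.8, 49.2] 72.51103662523857
[ 578.73 -268.04  199.55] tool z ang 71.68352215906266
[137.54  -4.37  -8.26]
```

Call:
apply_moves(commands=[[[0.5, -0.2, -0.4], [0.005, 0, 0], 1], [[1.2, -0.2, -0.4], [0, 0, 0], 1], [[1.5, 0, 0], [0, 0, 0], 1], [[1.5, 0, 0], [0, 0, 0], 1], [[1.5, 0, 0], [0, 0, 0], 1], [[1.2, 0, 0], [0, 0, 0], 1], [[0.6, 0, 0], [0, 0, 0], 1], [[0, 0, 0], [0, 0, 0], 1], [[0, 0, 0], [0, 0, 0], 1], [[0, 0, 0], [0, 0, 0], 1]])

```text
t: 22.1
tool_pos: [580.1, -276.3, 121.5]
tool_rot: [-0.413, 0.574, 0.412, 0.574]
force: [0.4, -0.7, -0.3]
width: 85.3
```

Run:
```python
from h import *
snap('w15')
g=cv2.imread('pics/w15.png');crop(g,190,20,370,220,3,'x.png');
C=W('w14');a=onz(C,(270.2,96.7),62);b=onz(C,(273.4,259.2),62);d=b-a;print((a+b)/2,np.linalg.norm(d),np.degrees(np.arctan2(d[1],d[0])))
```

```text
22.1 [ 580.15 -276.28  121.54] [-0.57  0.46  0.05  1.16  0.   -1.82] [ 0.44 -0.71 -0.33] 85.31771834754292
[ 580.11 -277.07   62.  ] 130.10674974705992 72.49391034387979
```

View pics/w15.png

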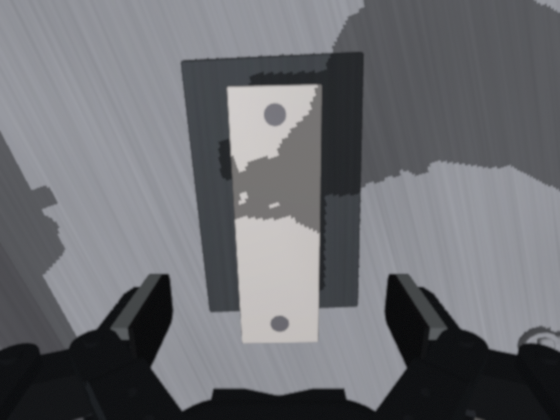

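Run:
```python
from h import *
A=W('w14');B=W('w15')
a=tri([(A,(270.2,96.7)),(B,(274.8,114.3))]);b=tri([(A,(273.4,259.2)),(B,(279.5,323.3))]);print(a,b)
a=onz(B,(274.8,114.3),62);b=onz(B,(279.5,323.3),62);d=b-a;m=(a+b)/2;print(m,np.linalg.norm(d),np.degrees(np.arctan2(d[1],d[0])))
p,r=cur();zz=r.apply([0,0,1]);print(p,'tool z ang',np.degrees(np.arctan2(zz[1],zz[0])));print(r.inv().apply(m-p))
```

```text
(array([ 560.37, -339.16,   69.43]), [np.float64(0.015049409151512476), np.float64(0.02080583474407965)]) (array([ 599.56, -215.03,   62.06]), [np.float64(0.1279626952542668), np.float64(0.16731869287635032)])
[ 580.04 -276.87   62.  ] 129.77671623804778 72.57048874234462
[ 580.12 -276.31  121.52] tool z ang 71.40268878829855
[59.52 -0.03 -0.54]
```

Call:
apply_moves(commands=[[[0.5, 0, -0.05], [-0.01, 0, 0], 1], [[1, 0, 0], [-0.01, 0, 0], 1], [[1.5, 0, 0], [0, 0, 0], 1], [[1.5, 0, 0], [0, 0, 0], 1], [[1.2, 0, 0], [0, 0, 0], 1], [[0.9, 0, 0], [0, 0, 0], 1], [[0.6, 0, 0], [0, 0, 0], 1], [[0.3, 0, 0], [0, 0, 0], 1], [[0, 0, 0], [0, 0, 0], 1], [[0, 0, 0], [0, 0, 0], 1]])

```text
t: 23.15
tool_pos: [579.9, -276.7, 46.2]
tool_rot: [-0.419, 0.57, 0.418, 0.57]
force: [0.4, -0.5, 0.6]
width: 85.1
```

Run:
```python
from h import *
snap('w16')
p,r=cur();zz=r.apply([0,0,1]);print(p,'tool z ang',np.degrees(np.arctan2(zz[1],zz[0])))
```

```text
23.15 [ 579.94 -276.73   46.24] [-0.58  0.51 -0.07  0.99  0.   -1.84] [ 0.36 -0.52  0.58] 85.12863935567574
[ 579.91 -276.76   46.3 ] tool z ang 72.5503152384876
```

View pics/w16.png

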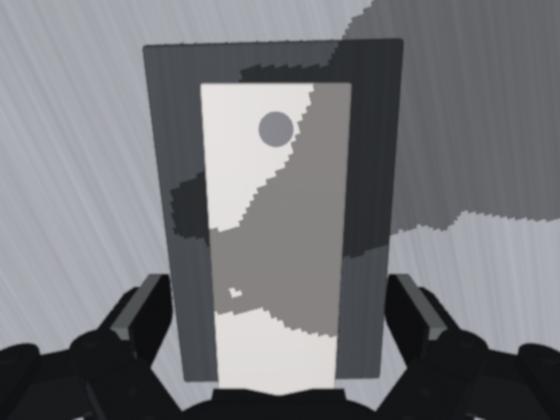

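Plate (205–350 px wide at row 85) lies centred and square between the fingers. Close.

Call:
apply_moves(commands=[[[0, 0, 0], [0, 0, 0], -1], [[0, 0, 0], [0, 0, 0], -1], [[0, 0, 0], [0, 0, 0], -1], [[0, 0, 0], [0, 0, 0], -1], [[0, 0, 0], [0, 0, 0], -1], [[0, 0, 0], [0, 0, 0], -1], [[0, 0, 0], [0, 0, 0], -1], [[0, 0, 0], [0, 0, 0], -1], [[0, 0, 0], [0, 0, 0], -1], [[0, 0, 0], [0, 0, 0], -1]])

```text
t: 24.2
tool_pos: [580.0, -276.8, 46.4]
tool_rot: [-0.419, 0.57, 0.418, 0.57]
force: [-0.9, 0.7, 6.1]
width: 48.2
```

Run:
```python
from h import *
snap('w17')
```

```text
24.2 [ 579.98 -276.77   46.35] [-0.58  0.51 -0.07  0.99  0.   -1.84] [-0.9   0.67  6.12] 48.205799578534226
```

View pics/w17.png

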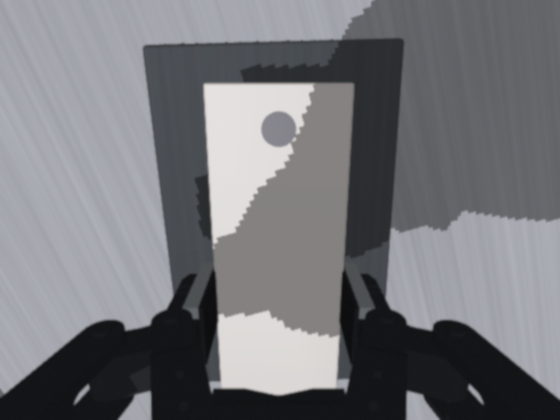

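Call:
apply_moves(commands=[[[-0.2, 0, 0], [0, 0, 0], -1], [[-0.4, 0, 0], [0, 0, 0], -1], [[-0.8, 0, 0], [0, 0, 0], -1], [[-1.2, 0, 0], [0, 0, 0], -1], [[-1.2, 0, 0], [0, 0, 0], -1], [[-1.2, 0, 0], [0, 0, 0], -1], [[-1.2, 0, 0], [0, 0, 0], -1], [[-0.8, 0, 0], [0, 0, 0], -1], [[-0.4, 0, 0], [0, 0, 0], -1], [[-0.2, 0, 0], [0, 0, 0], -1]])

```text
t: 25.25
tool_pos: [579.7, -276.6, 122.2]
tool_rot: [-0.418, 0.57, 0.418, 0.57]
force: [-0.6, 0.2, -2.2]
width: 48.4
```

Run:
```python
from h import *
snap('w18')
plan(cur(),tgt([525,0.75,150],np.radians(16.8+90)),20)
```

```text
25.25 [ 579.72 -276.64  122.2 ] [-0.58  0.46  0.05  1.16  0.   -1.84] [-0.63  0.18 -2.23] 48.42096201829658
total rot [0.97 0.   0.  ] dpos [-54.68 277.38  27.9 ]
[[-0.14, 0.68, 1.24], [0.049, 0.0, 0.0]]
[[-0.14, 0.74, 1.21], [0.049, 0.0, 0.0]]
[[-0.14, 0.79, 1.17], [0.049, 0.0, 0.0]]
[[-0.14, 0.85, 1.13], [0.049, 0.0, 0.0]]
[[-0.14, 0.91, 1.09], [0.049, 0.0, 0.0]]
[[-0.14, 0.96, 1.04], [0.049, 0.0, 0.0]]
[[-0.14, 1.01, 0.99], [0.049, 0.0, 0.0]]
[[-0.14, 1.05, 0.94], [0.049, 0.0, 0.0]]
[[-0.14, 1.1, 0.89], [0.049, 0.0, 0.0]]
[[-0.14, 1.14, 0.83], [0.049, 0.0, 0.0]]
[[-0.14, 1.18, 0.78], [0.049, 0.0, 0.0]]
[[-0.14, 1.22, 0.72], [0.049, 0.0, 0.0]]
[[-0.14, 1.25, 0.66], [0.049, 0.0, 0.0]]
[[-0.14, 1.28, 0.59], [0.049, 0.0, 0.0]]
[[-0.14, 1.31, 0.53], [0.049, 0.0, 0.0]]
[[-0.14, 1.33, 0.47], [0.049, 0.0, 0.0]]
[[-0.14, 1.36, 0.4], [0.049, 0.0, 0.0]]
[[-0.14, 1.37, 0.33], [0.049, 0.0, 0.0]]
[[-0.14, 1.39, 0.27], [0.049, 0.0, 0.0]]
[[-0.13, 1.39, 0.19], [0.049, 0.0, 0.0]]
end [524.98   0.69 149.97] [-0.01  0.    0.  ]
```

View pics/w18.png

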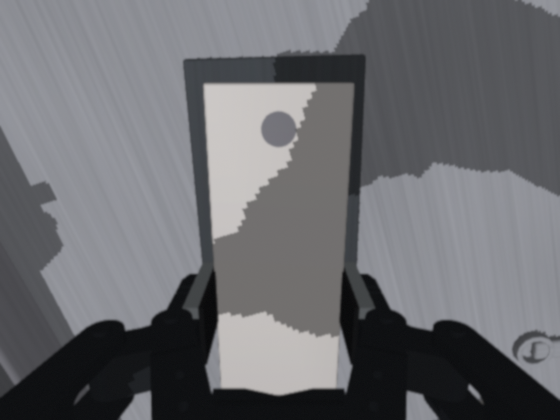

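Run:
```python
from h import *
plan(cur(),tgt([545.2,-66,140],np.radians(16.8+90)),15)
```

```text
total rot [0.97 0.   0.  ] dpos [-34.48 210.63  17.9 ]
[[-0.12, 0.64, 1.27], [0.065, 0.0, 0.0]]
[[-0.12, 0.72, 1.23], [0.065, 0.0, 0.0]]
[[-0.12, 0.8, 1.18], [0.065, 0.0, 0.0]]
[[-0.12, 0.87, 1.12], [0.065, 0.0, 0.0]]
[[-0.12, 0.95, 1.06], [0.065, 0.0, 0.0]]
[[-0.12, 1.01, 1.0], [0.065, 0.0, 0.0]]
[[-0.12, 1.08, 0.93], [0.065, 0.0, 0.0]]
[[-0.12, 1.13, 0.86], [0.065, 0.0, 0.0]]
[[-0.12, 1.19, 0.78], [0.065, 0.0, 0.0]]
[[-0.12, 1.24, 0.71], [0.065, 0.0, 0.0]]
[[-0.12, 1.28, 0.62], [0.065, 0.0, 0.0]]
[[-0.12, 1.32, 0.54], [0.065, 0.0, 0.0]]
[[-0.12, 1.35, 0.45], [0.065, 0.0, 0.0]]
[[-0.12, 1.37, 0.37], [0.065, 0.0, 0.0]]
[[-0.11, 1.39, 0.28], [0.065, 0.0, 0.0]]
end [545.24 -66.01 139.98] [-0.  0.  0.]
```

Call:
apply_moves(commands=[[[-0.2, 0.6, 1.3], [0.065, 0, 0], -1], [[-0.2, 0.7, 1.2], [0.065, 0, 0], -1], [[-0.2, 0.8, 1.2], [0.065, 0, 0], -1], [[-0.2, 0.9, 1.1], [0.065, 0, 0], -1], [[-0.2, 0.9, 1.1], [0.065, 0, 0], -1], [[-0.2, 1.0, 1.0], [0.065, 0, 0], -1], [[-0.2, 1.1, 0.9], [0.065, 0, 0], -1], [[-0.2, 1.1, 0.9], [0.065, 0, 0], -1], [[-0.2, 1.2, 0.8], [0.065, 0, 0], -1], [[0, 1.2, 0.7], [0.065, 0, 0], -1]])

```text
t: 26.3
tool_pos: [557.8, -135.7, 139.5]
tool_rot: [-0.213, 0.674, 0.214, 0.674]
force: [0.9, -0.1, -1.4]
width: 48.1
```

Call:
apply_moves(commands=[[[0, 1.3, 0.6], [0.065, 0, 0], -1], [[0, 1.3, 0.5], [0.065, 0, 0], -1], [[0, 1.4, 0.5], [0.065, 0, 0], -1], [[0, 1.4, 0.4], [0.065, 0, 0], -1], [[0, 1.4, 0.3], [0.065, 0, 0], -1], [[0, 0, 0], [0, 0, 0], -1], [[0, 0, 0], [0, 0, 0], -1], [[0, 0, 0], [0, 0, 0], -1], [[0, 0, 0], [0, 0, 0], -1], [[0, 0, 0], [0, 0, 0], -1]])

```text
t: 27.3
tool_pos: [546.6, -65.8, 139.7]
tool_rot: [-0.103, 0.7, 0.103, 0.7]
force: [-0.1, 0.6, -1.5]
width: 48.1
```

Run:
```python
from h import *
snap('w19')
```

```text
27.3 [546.62 -65.77 139.66] [-0.27  0.3  -0.16  1.11 -0.   -0.56] [-0.06  0.63 -1.5 ] 48.07040489605078
```

View pics/w19.png

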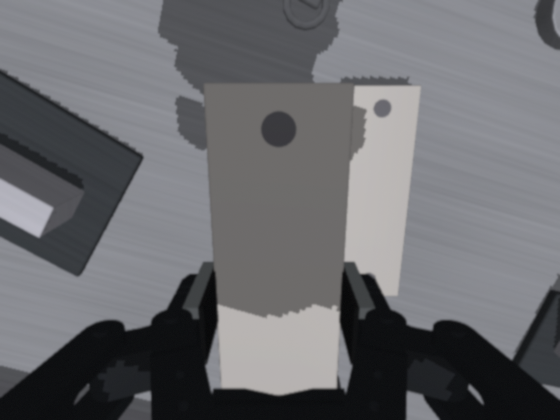

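Run:
```python
from h import *
g=cv2.imread('pics/w19.png');crop(g,330,70,440,310,3,'c23.png');crop(g,190,70,370,150,4,'c24.png')
```

```text
(no output)
```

View pics/c23.png

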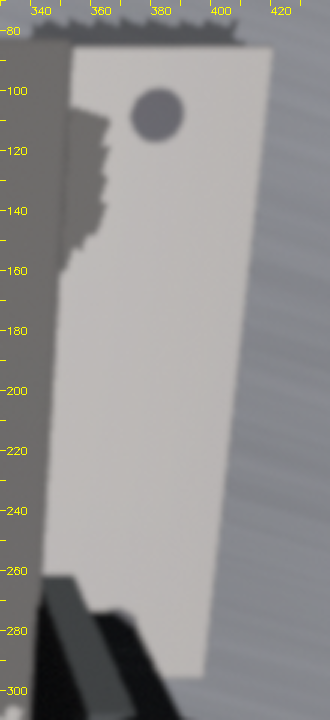

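View pics/c24.png

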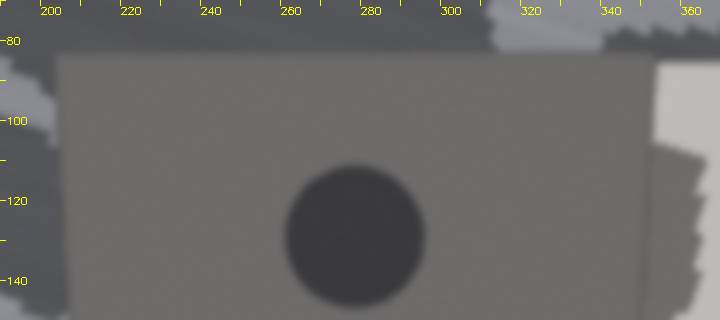

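Run:
```python
from h import *
C=W('w19');o=json.load(open('pics/w19.json'));p=np.array(o['tool_pos']);r=R.from_quat(o['tool_rot'])
off=-.35
def P(x,z): return onz(C,np.array(x)+off,z)
# pile in world
for z in (22,24,26):
  tr,br,sc=P((420.7,86),z),P((397.5,295.5),z),P((381.8,108.5),z)
  d=tr-br;L=np.linalg.norm(d);u=d/L;n=np.array([-u[1],u[0],0])
  print(z,'L',L,'ang',np.degrees(np.arctan2(u[1],u[0])),'ctr edge',(tr+br)/2+25*n*np.sign(np.dot(sc-tr,n)),'ctr screw',sc-65*u,'screw edge dist',np.dot(sc-tr,n))
zz=r.apply([0,0,1]);print('tool ang',np.degrees(np.arctan2(zz[1],zz[0])))
for dz in (14,15.7,17):
  z=p[2]+dz
  a,b,s=P((203,83.5),z),P((353.8,84),z),P((278.5,129.3),z)
  T=lambda x:r.inv().apply(x-p)
  print(dz,'held TL,TR,sc tool frame',T(a),T(b),T(s),np.linalg.norm(a-b))
```

```text
22 L 159.55881217906372 ang -163.34463265975484 ctr edge [525.16   1.29  22.  ] ctr screw [524.96   1.36  22.  ] screw edge dist 24.876434484471538
24 L 158.33071508830673 ang -163.34463265975484 ctr edge [524.81   0.42  24.  ] ctr screw [525.04   0.81  24.  ] screw edge dist 24.684964791249566
26 L 157.10261799754966 ang -163.34463265975484 ctr edge [524.46  -0.45  26.  ] ctr screw [525.11   0.27  26.  ] screw edge dist 24.493495098027573
tool ang 16.671016733630026
14 held TL,TR,sc tool frame [-13.99 -24.9  -80.09] [-13.99  24.97 -79.94] [-13.99   0.07 -65.21] 49.86956975852149
15.7 held TL,TR,sc tool frame [-15.69 -24.56 -80.06] [-15.69  24.64 -79.91] [-15.69   0.07 -65.38] 49.20822849713861
17 held TL,TR,sc tool frame [-16.99 -24.31 -80.03] [-16.99  24.39 -79.88] [-16.99   0.07 -65.5 ] 48.702496944316394
```

Run:
```python
from h import *
p,r=cur();print(p,r.inv().apply(np.array([525,0.7,21])-p)+[0,0,.2])
```

```text
[546.64 -65.68 139.69] [118.69  69.79  -1.47]
```

Call:
apply_moves(commands=[[[0, 0.4, 0], [0, 0, 0], -1], [[0, 0.9, -0.05], [0, 0, 0], -1], [[0.3, 1.2, -0.05], [0, 0, 0], -1], [[0.6, 1.4, -0.05], [0, 0, 0], -1], [[1, 1.3, 0], [0, 0, 0], -1], [[1.2, 1, 0], [0, 0, 0], -1], [[1.2, 0.6, 0], [0, 0, 0], -1], [[1.2, 0.2, 0], [0, 0, 0], -1], [[1, 0, 0], [0, 0, 0], -1], [[0.5, 0, 0], [0, 0, 0], -1]])

```text
t: 28.35
tool_pos: [524.6, 1.6, 68.5]
tool_rot: [-0.103, 0.7, 0.103, 0.699]
force: [-0.2, -0.4, -1.0]
width: 48.4
```

Call:
apply_moves(commands=[[[0, 0, 0], [0, 0, 0], -1], [[0.4, 0, 0], [0, 0, 0], -1], [[0.8, 0, 0], [0, 0, 0], -1], [[0.8, 0, 0], [0, 0, 0], -1], [[0.6, 0, 0], [0, 0, 0], -1], [[0.4, 0, 0], [0, 0, 0], -1], [[0.2, 0, 0], [0, 0, 0], -1], [[0, 0, 0], [0, 0, 0], -1], [[0, 0, 0], [0, 0, 0], -1], [[0, 0, 0], [0, 0, 0], -1]])

```text
t: 29.35
tool_pos: [525.3, 1.3, 38.0]
tool_rot: [-0.103, 0.699, 0.103, 0.7]
force: [0.4, -0.2, -1.5]
width: 48.7
```

Run:
```python
from h import *
snap('w20')
p,r=cur();print(p,r.inv().apply(np.array([525,0.7,21])-p)+[0,0,.2])
```

```text
29.35 [525.26   1.32  38.04] [-0.16  0.35 -0.37  0.85  0.   -0.45] [ 0.39 -0.21 -1.52] 48.67541060509932
[525.26   1.33  38.05] [17.05 -0.53 -0.23]
```

View pics/w20.png

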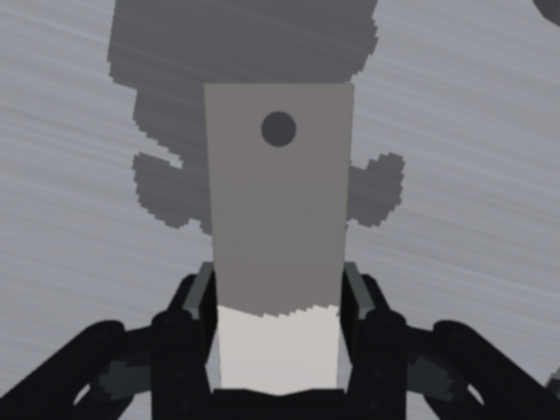

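Call:
apply_moves(commands=[[[0.3, -0.05, 0], [0, 0, 0], -1], [[0.4, 0, 0], [0, 0, 0], -1], [[0.3, 0, 0], [0, 0, 0], -1], [[0.2, 0, 0], [0, 0, 0], -1], [[0.2, 0, 0], [0, 0, 0], -1], [[0.1, 0, 0], [0, 0, 0], -1], [[0, 0, 0], [0, 0, 0], -1], [[0, 0, 0], [0, 0, 0], -1], [[0, 0, 0], [0, 0, 0], -1], [[0, 0, 0], [0, 0, 0], -1]])

```text
t: 30.4
tool_pos: [525.3, 0.9, 22.9]
tool_rot: [-0.103, 0.7, 0.103, 0.7]
force: [-0.2, -1.2, -0.8]
width: 48.2
```

Call:
apply_moves(commands=[[[0.1, 0, 0], [0, 0, 0], -1], [[0, 0, 0], [0, 0, 0], -1], [[0, 0, 0], [0, 0, 0], -1], [[0, 0, 0], [0, 0, 0], -1], [[0.05, 0, 0], [0, 0, 0], -1], [[0, 0, 0], [0, 0, 0], -1], [[0, 0, 0], [0, 0, 0], -1], [[0, 0, 0], [0, 0, 0], -1], [[0, 0, 0], [0, 0, 0], -1], [[0, 0, 0], [0, 0, 0], -1]])

```text
t: 31.4
tool_pos: [525.3, 0.8, 21.4]
tool_rot: [-0.103, 0.7, 0.103, 0.7]
force: [0.1, 0.6, 1.3]
width: 48.3
```

Call:
apply_moves(commands=[[[0.05, 0, 0], [0, 0, 0], -1], [[0, 0, 0], [0, 0, 0], -1], [[0, 0, 0], [0, 0, 0], -1], [[0, 0, 0], [0, 0, 0], -1], [[0, 0, 0], [0, 0, 0], -1], [[0, 0, 0], [0, 0, 0], -1], [[0, 0, 0], [0, 0, 0], -1], [[0, 0, 0], [0, 0, 0], -1], [[0, 0, 0], [0, 0, 0], -1], [[0, 0, 0], [0, 0, 0], -1]])

```text
t: 32.4
tool_pos: [525.3, 0.9, 21.1]
tool_rot: [-0.103, 0.699, 0.103, 0.7]
force: [-1.4, 0.2, 5.2]
width: 48.4
```

Run:
```python
from h import *
o=bot.get_obs();print(o['t'],o['force'],o['ft_torque'],o['tool_pos'])
g=bot.get_image('scene');crop(g,250,190,330,270,7,'c25.png')
```

```text
32.4 [-1.42  0.15  5.15] [0.17 0.28 0.08] [525.34   0.86  21.11]
```

View pics/c25.png

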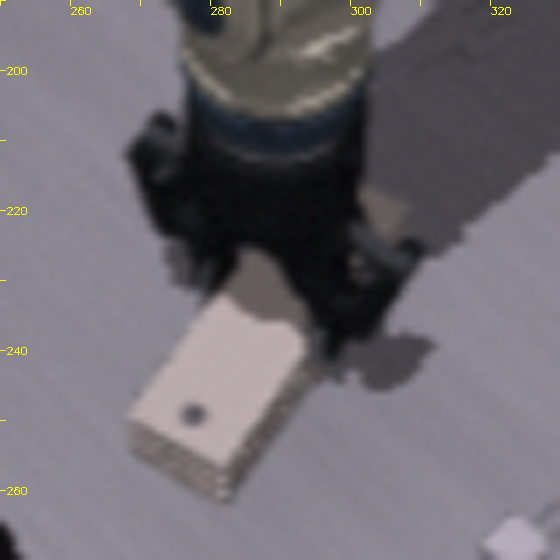

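Call:
apply_moves(commands=[[[0, 0, 0], [0, 0, 0], 0.4], [[0, 0, 0], [0, 0, 0], 0.6], [[0, 0, 0], [0, 0, 0], 0.8], [[0, 0, 0], [0, 0, 0], 1], [[0, 0, 0], [0, 0, 0], 1], [[0, 0, 0], [0, 0, 0], 1], [[0, 0, 0], [0, 0, 0], 1], [[0, 0, 0], [0, 0, 0], 1], [[0, 0, 0], [0, 0, 0], 1], [[0, 0, 0], [0, 0, 0], 1]])

```text
t: 33.45
tool_pos: [525.2, 0.8, 20.8]
tool_rot: [-0.103, 0.7, 0.103, 0.7]
force: [-0.2, -0.2, -0.5]
width: 85.3
```

Call:
apply_moves(commands=[[[-0.5, 0, 0], [0, 0, 0], 1], [[-1.5, 0, 0], [0, 0, 0], 1], [[-2, 0, 0], [0, 0, 0], 1], [[-2, 0, 0], [0, 0, 0], 1], [[-2, 0, 0], [0, 0, 0], 1], [[-2, 0, 0], [0, 0, 0], 1], [[-2, 0, 0], [0, 0, 0], 1], [[-2, 0, 0], [0, 0, 0], 1], [[-1, 0, 0], [0, 0, 0], 1], [[-0.5, 0, 0], [0, 0, 0], 1]])

```text
t: 34.45
tool_pos: [525.5, 0.8, 176.7]
tool_rot: [-0.103, 0.699, 0.102, 0.7]
force: [0.0, -0.2, -0.9]
width: 85.3
```

Run:
```python
from h import *
snap('w21')
cv2.imwrite('pics/scene21.png',bot.get_image('scene'));cv2.imwrite('pics/top21.png',bot.get_image('top'))
crop(cv2.imread('pics/scene21.png'),255,200,425,350,4,'c26.png')
```

```text
34.45 [525.48   0.84 176.74] [-0.16  0.24 -0.15  1.18  0.   -0.45] [ 0.03 -0.21 -0.91] 85.34981743832678
```

View pics/w21.png

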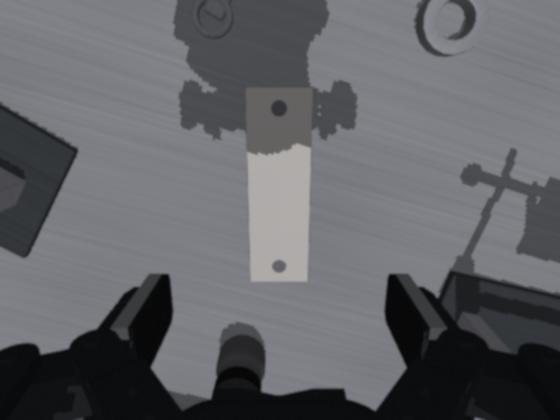

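View pics/c26.png

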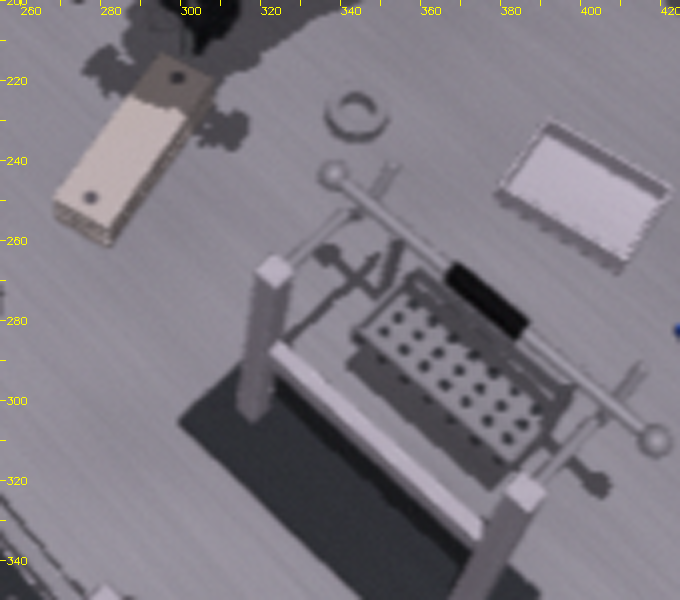

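View pics/top21.png

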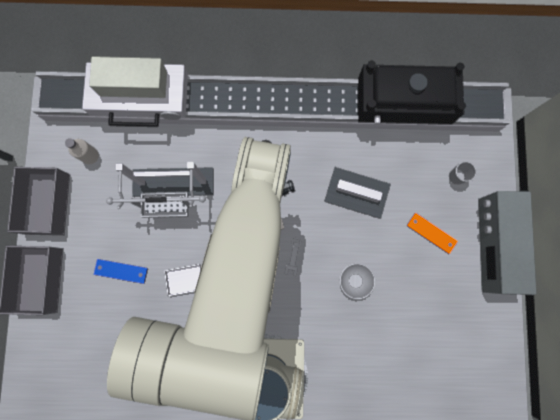

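Run:
```python
from h import *
g=cv2.imread('pics/w21.png');crop(g,235,75,325,290,3,'c27.png')
C=W('w21');a,b=onz(C,(278.7,107.7),36),onz(C,(278.9,266),36);d=a-b
print((a+b)/2,np.linalg.norm(d),np.degrees(np.arctan2(d[1],d[0])))
```

```text
[524.83   1.02  36.  ] 130.1142357595876 -163.2192668643044
```

View pics/c27.png

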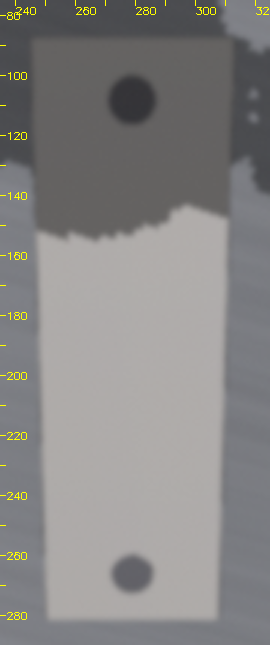

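The plate lies at (524.8, 1.0) and 16.8°. The pile measured (525.0, 0.7) and 16.7°, so it is square on it. The gripper is clear and the rack still hangs in both hooks, so I am handing in.

```bash
python3 -c "
from workcell import bot
print(bot.hand_in())"
```

```text
the job is handed in; nothing more can be done
None
```

The rack hangs by its top bar in both hooks, and the spacer plate lies flat and square on the white pile. I handed the job in at about 34.6 s of the 64 s allowed.

- **Rack:** On the way down the bar first touched the front side of the hooks (5 N sideways), so I shifted it about 1 mm and set it down. Before I let go, the hooks were carrying its weight and the sideways force was near zero. The pictures after release show both ends down in their hooks.
- **Spacer plate:** I set it down with about 5 N and let go. Its centre then measured (524.8, 1.0) mm at 16.8°, against (525.0, 0.7) mm at 16.7° for the pile before. In the last pictures no edge of the lower plates shows beyond it.
- **Other things on the bench:** I touched none of them, including the blue and orange look-alike plates. The last pictures show nothing displaced, but the arm hid the jar and most of the wrench in the last overhead view. I did not measure their positions again.
- **Measurements that disagreed:**
  - The fixed scene camera was about 4 px off for the hook posts.
  - My first estimate of the hook position was about 2 mm too far in x. A closer wrist view and the contact force corrected it.
  - Seen from two places, the spacer plate's height came out at 62 to 69 mm. I used 62 mm, the height in the text.

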